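# Load the blow-off box and start it

### The job

Load the grey blow-off box on the bench: turn its two swing tabs aside, lift out the orange cover and lay it on the black foam pad, then put every loose white toothed ring from the bench (not the parts in the clear bags and bins) side by side into the box. Put the cover back into its frame, turn both tabs back straight over it, and only with the box shut like this press the yellow treadle right down to its stop and let it spring back. Leave the other tools on the bench where they are.

Things in the scene. Friction and masses are not known exactly. Their poses are not given: they have to be found in the camera images.
- box: grey blow-off box fixed to the bench, long axis along its x (pointing roughly to the robot's left), z up; origin on the bench under the frame's centre. It reaches from x -158 to +158 mm and y -92 to +92 mm (plus an air fitting 14 mm long on the far side), and its rim's top is 82 mm above the bench
- box_mouth (a point): centre of the box's frame, on the ledge that carries the cover, 76 mm above the bench; axes as the box. The cover lies in a pocket 252 (x) x 164 (y) mm, 6 mm deep down to this ledge. In place, cover_grip stands 22 mm above this point
- box_floor (a point): centre of the floor of the box's open cavity, 44 mm above the bench and 32 mm below the ledge; the cavity is 228 mm (x) by 140 mm (y): room for three rings in a row along x, at about -74, 0 and +74 mm
- cover_grip (a point): orange cover plate 244 x 156 x 5 mm, about 0.2 kg, with a black bar handle 90 mm long (x) , 14 mm wide (y) and 30 mm tall standing on its middle; the point is the middle of the handle, 22 mm above the plate's underside and 13 mm below the handle's top. x along the plate's long side, z up. 4 mm play all round in the pocket; it fits either way round
- pad_top (a point): black firm foam pad 260 (x) x 180 (y) x 44 mm fixed on the bench, where the cover is laid down; point: middle of its upper face
- tab_r (a joint): right-hand swing tab, rad: 0 = pointing along the box's +x, inwards over the cover, so holding it; + is anticlockwise seen from above; it turns either way to 1.75 and stays where it is left (1.2 N at the post turns it). From about 1.4 either way it lies along the end rim, clear of the cover
- tab_r_pivot (a point): turning axis of the right-hand tab, on the end rim of the box (-142 mm along the box's x), at the height of the tab's top face, 89.5 mm above the bench; tab 18 mm wide, 6 mm thick, its rounded nose ends 46 mm from the axis
- tab_r_post (a point): red round post standing on that tab, 13 mm thick, 28 mm tall from the tab's top face, 34 mm from the turning axis; the point is half-way up it
- tab_l (a joint): left-hand swing tab, rad: 0 = pointing along the box's -x, inwards over the cover, so holding it; + is anticlockwise seen from above; it turns either way to 1.75 and stays where it is left (1.2 N at the post turns it). From about 1.4 either way it lies along the end rim, clear of the cover
- tab_l_pivot (a point): turning axis of the left-hand tab, on the end rim of the box (+142 mm along the box's x), at the height of the tab's top face, 89.5 mm above the bench; tab 18 mm wide, 6 mm thick, its rounded nose ends 46 mm from the axis
- tab_l_post (a point): red round post standing on that tab, 13 mm thick, 28 mm tall from the tab's top face, 34 mm from the turning axis; the point is half-way up it
- treadle (a joint): yellow treadle, rad: 0 = up (sprung), 0.25 = down on its stop; springs back when let go
- treadle_pad (a point): where the treadle is pressed, on its upper face (x along the plate towards the hinge), 105 mm from the hinge (the plate is 66 mm wide and ends 22 mm beyond the point). The hinge is on the side away from the robot, 22 mm above the bench; the plate slopes up from it by 0.25 rad to the near end, which goes down. The point sinks 26 mm to the stop (to 27 mm above the bench); 4 N at first, 14 N at the stop
- ring_0_mid (a point): white moulded ring with a toothed upper edge, 64 mm across, 18 mm tall, 20 g; take it across its diameter; point at its centre, 9 mm above its underside; may be absent
- ring_1_mid (a point): white moulded ring with a toothed upper edge, 64 mm across, 18 mm tall, 20 g; take it across its diameter; point at its centre, 9 mm above its underside; may be absent
- ring_2_mid (a point): white moulded ring with a toothed upper edge, 64 mm across, 18 mm tall, 20 g; take it across its diameter; point at its centre, 9 mm above its underside; may be absent
- tape_black: roll of black tape, 62 mm across, 19 mm tall, bystander; origin under its centre
- pump_bottle: white square bottle with steel pump dish, 65 x 66 x 144 mm, bystander; origin under its centre
- screwdriver: yellow-handled screwdriver, 194 mm long, bystander; origin under its centre

How it is judged:
By the outcome, as a careful person would: the job done as asked, in the order asked, and still so for the second after the job is handed in, with the robot touching nothing.
Of ring_0, ring_1, ring_2 only 2 to 3 are there at a start; the rules pass over those that are not, and their reading is None.
At some moment in a run one of ring_0, ring_1, ring_2 may be knocked a few centimetres aside while the robot is not near it.
Once in a run the grip may slacken for a moment while it holds something.
It also fails if it takes over 208 s, if anything falls off the work surface, if the arm or the gripper's body presses on something with over 40 N, if the wrist force passes 120 N, or if a joint passes its speed limit or range.

### The arm

A 7-joint arm with a two-finger parallel gripper is mounted at the origin on a cart in front of the work surface, level with it; the furniture and walls round the work are solid. World frame = base frame: x ahead of the robot, y to its left, z up, the work surface at z = 0. Lengths are in mm, angles in rad, forces in N, time in s.
With the tool pointing down it reaches from about 400 to 850 mm from the base axis. Payload 6.9 kg.
Tool frame: the origin (TCP) lies on the centre line of the jaws, within the pads' length; the fingertips stand 17 mm ahead of it and the grasp point (between the pads) lies 2 mm behind it (robot.tip_extent is the distance from the TCP to the fingertips, in mm); z points along the fingers, y is the line along which they close (so a half turn about z gives the same grasp; the last joint's range is limited). The gripper opens to 85 mm and grips with 20 to 120 N. Pads are 22 mm wide; open, the fingers measure 114 mm over their backs; the gripper's body (76 mm by 85 mm) begins 54 mm behind the grasp point. The pads swing forward as they close: fully open they stand 13 mm farther back than shut.
Start: joints at [1.29, 0.507, -0.238, 1.5, 0.126, 1.149, -0.155], TCP at [235.737, -578.826, 248.275] pointing down, gripper open.
Joint ranges: [-3.08, 3.08], [-0.24, 2.05], [-1.43, 1.35], [0, 2.5], [-1.52, 4.66], [0.17, 1.96], [-2.89, 2.89]. Speed limits (rad/s): [2.39, 2.39, 3.14, 3.14, 3.14, 3.14, 3.14].

### API

Orientations are given as a rotation vector (axis times angle).
In Python, from cell import robot gives the robot as it stands. The module is installed in compiled form; this text tells all that it offers.
- The arm moves only by the shell command python3 -m crank 'ROWS' [FORCE]. ROWS is JSON, a list of rows, each a list of 7 numbers: the opening, from 0 (shut) to 1 (fully open), then the shift along the tool's x, y, z in units of 2.5 cm (1.0 is 2.5 cm), then the turn, a rotation vector about the tool's x, y, z in units of 360 degrees (1.0 is 360 degrees). In form: [[hand, dx, dy, dz, rx, ry, rz], ...]. A call has 1 to 20 rows; each row shifts and turns the commanded pose from where the row before left it, along the tool's axes as they then stand; what a row does not reach is not made up. A row lasts 1/12 s, in which the tool goes at most 41.7 mm and 7.16 degrees, less where a joint would pass 70% of its speed; a pose out of reach is approached as far as the arm can. A call with a number of a shift or a turn outside -1 to 1 is refused whole. A call with a gripper value outside its range is refused whole. The fingers move at their own pace and stop on an object; FORCE is the grip in N (left out, the last holds). Time passes only in rows, so rows that do not move let the fingers close. It gives the time, the measured TCP pose, the force, the opening and the grip force at its end, in the units of the state.
- robot.get_state(): the state, without advancing time (a new reading comes with each control period).
- robot.get_image(name): name is "side" or "top"; returns the picture (420x560x3 uint8, red, green, blue); there is no depth.
- robot.camera_model(name): a dict with "K" (3x3 intrinsics, pixels), "D" ([k1, k2, p1, p2, k3] as OpenCV has them; the pictures are not rectified), "xyz" and "rotation" of the camera in the world. Camera axes: x right, y up, looking along -z (the intrinsics and any distortion apply to the point x, -y, -z); pixel columns grow to the right and rows downward; lengths in mm; the calibration is good to about 2 mm. A picture is of the moment at which its call begins. camera_model takes no time and is no camera call.
- robot.hand_in(): hands the job in; it is judged then, once.
The state is a dict: "time_s": time; "q": joint angles; "qd": joint speeds; "tau": joint torques, N m; "tcp_pos": TCP position; "ee_rot": TCP orientation; "contact_force": force on the tool from outside, world axes, zero at the start; "wrist_torque": the same for the moment, N m; "finger_gap": finger opening in mm; "grasp_force": force on a finger pad.
Only numpy, scipy, OpenCV 4.12 (cv2) and the standard library are available. Lean on these libraries where they do the work, as an engineer would, in place of code of your own. Each camera call takes 0.05 s, during which the arm holds its last target. There are 200 camera calls.

## Working session

There is one attempt and no reset: what is moved stays moved. The work goes in short steps, Python scripts to look and compute and a shell command to move; the robot and the scene stay as the last step left them, time stands still between calls to the robot, and variables do not carry over. Pictures are saved under pics/ and viewed, at most 16 in all, crops included, and the job is handed in when it is done.

```bash
mkdir -p pics; ls; cat > h.py <<'E'
import numpy as np, cv2
from scipy.spatial.transform import Rotation as R
from cell import robot
def cam(n):
    m=robot.camera_model(n); r=np.array(m["rotation"],float)
    M=R.from_rotvec(r).as_matrix() if r.shape==(3,) else r
    return np.array(m["K"],float),np.array(m["D"],float),np.array(m["xyz"],float),M
def ray(n,uv,c=None):
    K,D,o,M=c or cam(n)
    p=cv2.undistortPoints(np.array([[uv]],float),K,D)[0,0]
    return o,M@np.array([p[0],-p[1],-1.])
def atz(n,uv,z,c=None):
    o,d=ray(n,uv,c); return o+d*(z-o[2])/d[2]
def tri(*obs):
    A=0;b=0
    for n,uv in obs:
        o,d=ray(n,uv); d=d/np.linalg.norm(d);P=np.eye(3)-np.outer(d,d);A=A+P;b=b+P@o
    return np.linalg.solve(A,b)
def proj(n,X,c=None):
    K,D,o,M=c or cam(n)
    p=(np.atleast_2d(X)-o)@M; p=p*[1,-1,-1]
    return cv2.projectPoints(p.reshape(-1,1,3),np.zeros(3),np.zeros(3),K,D)[0][:,0]
def snap(n,f,s=1):
    im=robot.get_image(n); cv2.imwrite(f"pics/{f}.png",im[:,:,::-1]); return im
def st():
    s=robot.get_state(); 
    print({k:np.round(s[k],3).tolist() for k in ("time_s","tcp_pos","ee_rot","contact_force","finger_gap","grasp_force")})
    print("tool axes cols",np.round(R.from_rotvec(s["ee_rot"]).as_matrix(),3).tolist())
E
python3 - <<'E'
from h import *
st()
for n in("side","top"):
    snap(n,n+"0"); print(n,[np.round(a,3).tolist() for a in cam(n)])
E
```

```text
pics
{'time_s': 0.0, 'tcp_pos': [235.536, -578.415, 247.428], 'ee_rot': [-3.081, -0.604, 0.001], 'contact_force': [-0.054, 0.335, 0.223], 'finger_gap': 85.145, 'grasp_force': 0.0}
tool axes cols [[0.926, 0.377, -0.001], [0.377, -0.926, 0.002], [-0.0, -0.002, -1.0]]
side [[[457.558, 0.0, 285.525], [0.0, 457.558, 213.985], [0.0, 0.0, 1.0]], [-0.038, 0.0, 0.0, 0.0, 0.0], [-203.559, -1112.145, 1081.742], [[0.835, 0.312, -0.453], [-0.55, 0.471, -0.69], [-0.002, 0.825, 0.565]]]
top [[[419.309, 0.0, 276.127], [0.0, 419.309, 209.674], [0.0, 0.0, 1.0]], [-0.002, 0.0, 0.0, 0.0, 0.0], [392.302, 101.076, 1466.004], [[-0.015, 0.992, -0.128], [-1.0, -0.016, -0.008], [-0.01, 0.128, 0.992]]]
```

View pics/side0.png

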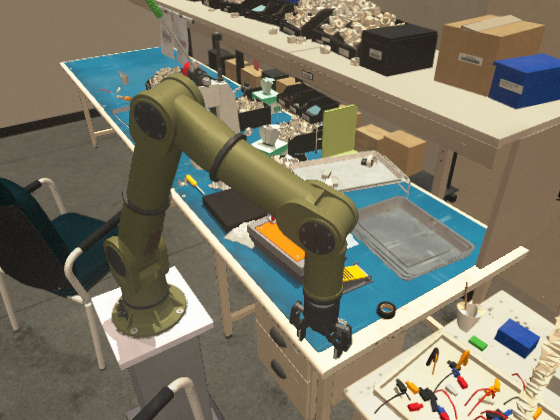

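View pics/top0.png

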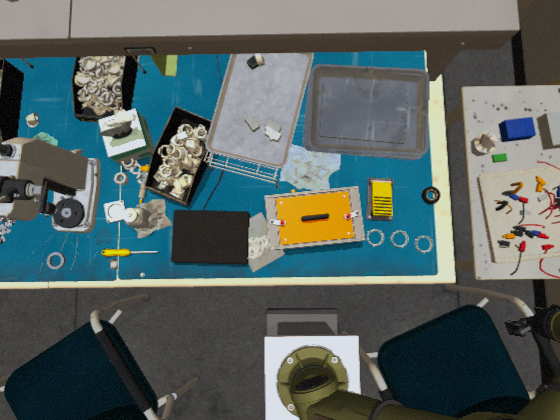

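The top view shows the box at about (315,218), the pad at (210,237), the treadle at (381,198) and three rings at (375,237), (399,239) and (424,243). The side view is partly hidden by the arm. I'll enlarge the work area next.

```bash
python3 - <<'E'
from h import *
im=cv2.imread("pics/top0.png")
cv2.imwrite("pics/c1.png",cv2.resize(im[175:280,165:450],None,fx=2.8,fy=2.8,interpolation=cv2.INTER_CUBIC))
for n,uv,z in [("r",(375,237),9),("r",(399,239),9),("r",(424,243),9),("far",(55,260),9),("boxhandle",(315,217),111),("pad",(211,237),44),("tread",(381,198),50),("tape",(431,195),19)]:
    print(n,atz("top",uv,z).round())
E
```

```text
r [ 480. -229.    9.]
r [ 471. -311.    9.]
r [ 456. -397.    9.]
far [417. 883.   9.]
boxhandle [541. -14. 111.]
pad [486. 335.  44.]
tread [ 610. -246.   50.]
tape [ 622. -427.   19.]
```

View pics/c1.png

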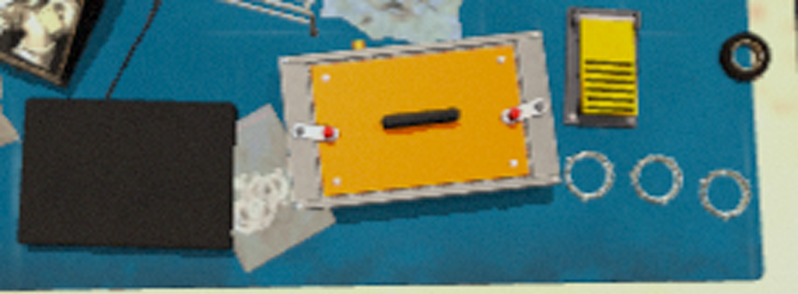

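The crop shows the orange cover with its black handle at (421,119), red posts at (328,132) and (514,115), and pivots at (299,131) and (540,105). The rings are at (589,174), (657,178) and (724,192). Next I'll segment these to get poses.

```bash
cat >> h.py <<'E'
def mask(im,lo,hi): 
    hsv=cv2.cvtColor(im,cv2.COLOR_RGB2HSV); return cv2.inRange(hsv,np.array(lo),np.array(hi))
def blobs(m,amin=8,roi=None):
    if roi: 
        k=np.zeros_like(m);u0,u1,v0,v1=roi;k[v0:v1,u0:u1]=1;m=m*k
    n,l,s,c=cv2.connectedComponentsWithStats(m)
    return [(c[i],s[i,4],l==i) for i in range(1,n) if s[i,4]>=amin]
def rectz(n,bm,z):
    p=np.argwhere(bm)[:,::-1].astype(float); 
    X=np.array([atz(n,q,z,cam(n))[:2] for q in cv2.convexHull(p.astype(np.float32))[:,0]])
    return cv2.minAreaRect(X.astype(np.float32))
E
python3 - <<'E'
from h import *
im=cv2.imread("pics/top0.png")[:,:,::-1].copy()
roi=(165,450,175,280)
for nm,lo,hi,z,amin in [("orange",(10,150,120),(20,255,255),81,300),("yellow",(22,150,120),(33,255,255),48,200),("red",(0,150,80),(6,255,255),104,4),("red2",(172,150,80),(180,255,255),104,4),("dark",(0,0,0),(180,255,60),44,800)]:
    for c,a,b in blobs(mask(im,lo,hi),amin,roi):
        r=rectz("top",b,z); print(nm,c.round(1),a,"c",np.round(r[0],1),"size",np.round(r[1],1),round(r[2],1), atz("top",c,z).round(1))
for c,a,b in blobs(mask(im,(0,0,0),(180,255,60)),30,(295,335,208,225)):
    r=rectz("top",b,111);print("handle",c.round(1),a,np.round(r[0],1),np.round(r[1],1),r[2])
m=mask(im,(0,0,120),(180,90,255))
m=cv2.morphologyEx(m,cv2.MORPH_CLOSE,np.ones((3,3),np.uint8))
for c,a,b in blobs(m,40,(364,450,222,258)):
    p=np.argwhere(b)[:,::-1].astype(np.float32);(u,r)=cv2.minEnclosingCircle(p);print("ring",c.round(1),a,u,r,atz("top",c,9).round(1),atz("top",u,9).round(1))
E
```

```text
yellow [381.5 196.9] 541 c [ 608.7 -247.8] size [ 64.9 114. ] 87.5 [ 613.8 -247.9   48. ]
red [348.  215.5] 10 c [ 545.4 -122.2] size [ 6.5 10. ] 87.9 [ 545.4 -122.2  104. ]
red [281.9 221.6] 11 c [529.1  93.5] size [6.5 9.8] 89.1 [528.7  93.8 104. ]
dark [210.1 236.9] 3967 c [489.5 337.8] size [258.  183.2] 87.2 [486.5 338.1  44. ]
handle [314.6 217.4] 87 [540.3 -12.2] [10.8 82.6] 5.141902923583984
ring [442.3 239.1] 516 (442.0, 239.5) 18.848176956176758 [ 469.  -460.6    9. ] [ 467.5 -459.5    9. ]
ring [373.4 236.5] 140 (373.5, 236.0) 10.735555648803711 [ 481.5 -223.     9. ] [ 483.2 -223.5    9. ]
ring [399.9 238. ] 115 (398.9333190917969, 238.3000030517578) 9.224766731262207 [ 475.  -314.6    9. ] [ 473.9 -311.     9. ]
ring [424.1 243.7] 115 (423.0636291503906, 243.70909118652344) 9.338074684143066 [ 454.1 -397.     9. ] [ 453.9 -393.3    9. ]
```

```bash
python3 -m crank '[[1,0,0,-0.2,0,0,-0.0184],[1,0,0,-0.2,0,0,-0.0184],[1,0,0,-0.2,0,0,-0.0184],[1,0,0,-0.2,0,0,-0.0184],[1,0,0,-0.2,0,0,-0.0184],[1,0,0,-0.2,0,0,-0.0184],[1,0,0,-0.2,0,0,-0.0184],[1,0,0,-0.2,0,0,-0.0184],[1,0,0,0,0,0,-0.0184],[1,0,0,0,0,0,-0.0184],[1,0,0,0,0,0,-0.0184],[1,0,1,0,0,0,0],[1,0,1,0,0,0,0],[1,0,1,0,0,0,0],[1,0,1,0,0,0,0],[1,0,1,0,0,0,0],[1,0,1,0,0,0,0],[1,0,1,0,0,0,0],[1,0,1,0,0,0,0],[1,0,1,0,0,0,0]]'
python3 -m crank '[[1,1,0,0,0,0,0],[1,1,0,0,0,0,0],[1,1,0,0,0,0,0],[1,1,0,0,0,0,0],[1,1,0,0,0,0,0],[1,1,0,0,0,0,0],[1,1,0,0,0,0,0],[1,1,0,0,0,0,0],[1,1,0,0,0,0,0],[1,1,0,0,0,0,0],[1,1,0,0,0,0,0],[1,1,0,0,0,0,0],[1,1,0,0,0,0,0],[1,1,0,0,0,0,0],[1,1,0,0,0,0,0],[1,1,0,0,0,0,0],[1,1,0,0,0,0,0],[1,1,0,0,0,0,0],[1,1,0,0,0,0,0],[1,1,0,0,0,0,0]]'
python3 -m crank '[[1,1,0,0,0,0,0],[1,1,0,0,0,0,0],[1,1,0,0,0,0,0],[1,1,0,0,0,0,0],[1,1,0,0,0,0,0],[1,1,0,0,0,0,0],[1,1,0,0,0,0,0],[1,1,0,0,0,0,0],[1,1,0,0,0,0,0],[1,1,0,0,0,0,0],[1,1,0,0,0,0,0],[1,1,0,0,0,0,0],[1,1,0,0,0,0,0],[1,1,0,0,0,0,0],[1,1,0,0,0,0,0],[1,1,0,0,0,0,0],[1,1,0,0,0,0,0]]'
python3 - <<'E'
from h import *
st()
im=snap("side","side1")
cv2.imwrite("pics/c2.png",cv2.resize(im[190:350,180:440],None,fx=3,fy=3,interpolation=cv2.INTER_CUBIC)[:,:,::-1])
E
```

```text
time_s: 1.77
tcp_pos: [460.8, -558.8, 287.6]
ee_rot: [-2.121, -2.316, 0.0]
contact_force: [0.3, -0.7, 0.3]
finger_gap: 85.4
grasp_force: 0.0
time_s: 3.43
tcp_pos: [415.5, -59.9, 288.1]
ee_rot: [-2.122, -2.316, 0.001]
contact_force: [-0.3, 0.1, -0.1]
finger_gap: 85.6
grasp_force: 0.0
time_s: 4.85
tcp_pos: [378.6, 363.3, 287.9]
ee_rot: [2.122, 2.316, -0.001]
contact_force: [0.7, 0.3, 0.3]
finger_gap: 85.4
grasp_force: 0.0
{'time_s': 4.85, 'tcp_pos': [378.576, 363.262, 287.903], 'ee_rot': [2.122, 2.316, -0.001], 'contact_force': [0.665, 0.316, 0.266], 'finger_gap': 85.377, 'grasp_force': 0.0}
tool axes cols [[-0.087, 0.996, -0.0], [0.996, 0.087, -0.001], [-0.001, -0.001, -1.0]]
```

View pics/c2.png

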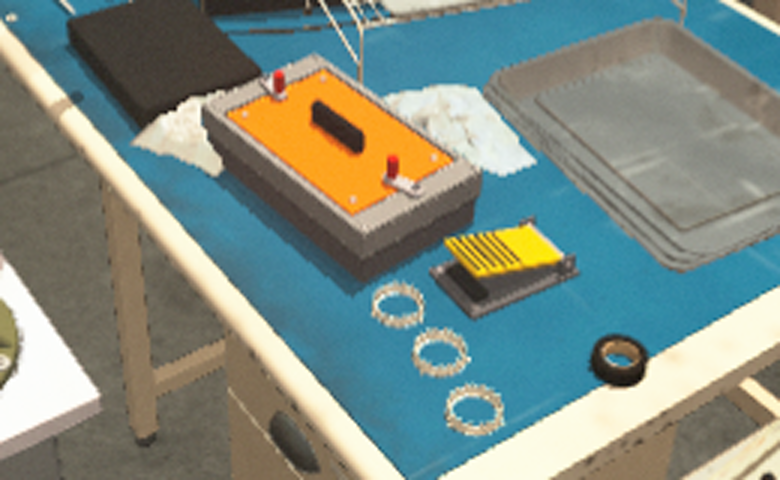

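The side crop, offset (180,190) and scale 3, shows the posts at (279,82) and (392,166), the handle at (337,125), and the rings at (399,305), (441,351) and (475,410). The two views should now give me heights and the box pose.

```bash
cat > meas.py <<'E'
from h import *
from scipy.optimize import minimize
def iou(n,m,X,c):
    p=proj(n,X,c); S=8
    q=cv2.convexHull(np.round((p+.5)*S).astype(np.int32))
    x0,y0,x1,y1=170,150,460,330
    big=np.zeros(((y1-y0)*S,(x1-x0)*S),np.uint8); cv2.fillConvexPoly(big,q-np.array([x0,y0])*S,255)
    a=cv2.resize(big,(x1-x0,y1-y0),interpolation=cv2.INTER_AREA)/255.; b=m[y0:y1,x0:x1]/255.
    return 1-np.minimum(a,b).sum()/np.maximum(a,b).sum()
def hullmask(m,amin,roi):
    B=max(blobs(m,amin,roi),key=lambda t:t[1])[2]; o=np.zeros(m.shape,np.uint8)
    cv2.fillConvexPoly(o,cv2.convexHull(np.argwhere(B)[:,::-1].astype(np.int32)),255); return o
def rect(p,L,W): 
    c,s=np.cos(p[2]),np.sin(p[2]); return np.array([[p[0]+c*a-s*b,p[1]+s*a+c*b,p[3]] for a,b in[(L/2,W/2),(-L/2,W/2),(-L/2,-W/2),(L/2,-W/2)]])
def fit(ms,L,W,p0,fixz=None):
    cs={n:cam(n) for n in ms}
    def f(p):
        P=[*p[:3],fixz if fixz is not None else p[3]]; return sum(iou(n,ms[n],rect(P,L,W),cs[n]) for n in ms)
    r=minimize(f,p0,method="Nelder-Mead",options=dict(initial_simplex=[p0]+[np.array(p0)+np.eye(len(p0))[i]*d for i,d in zip(range(len(p0)),[6,6,.05,8])],maxiter=300)); return r.x.round(3),round(r.fun,3)
E
python3 - <<'E'
from meas import *
T=cv2.imread("pics/top0.png")[:,:,::-1].copy(); S=cv2.imread("pics/side1.png")[:,:,::-1].copy()
o=lambda im:mask(im,(11,170,90),(22,255,255))
ot,os=hullmask(o(T),300,(255,365,180,255)),hullmask(o(S),100,(245,335,200,275))
print(ot.sum()/255,os.sum()/255)
p0=[540,-13,1.66,81]
print("cover both",fit({"top":ot,"side":os},244,156,p0)); print("top only",fit({"top":ot},244,156,p0[:3],81)); print("side only",fit({"side":os},244,156,p0[:3],81))
red=lambda im,roi:[c for c,a,b in blobs(mask(im,(0,120,60),(7,255,255))|mask(im,(170,120,60),(180,255,255)),4,roi)]
rt=sorted(red(T,(260,370,190,250)),key=lambda c:c[0]); rs=sorted(red(S,(240,340,200,270)),key=lambda c:c[0]); print(rt,rs)
for a,b in zip(rt,rs): 
    print("post",tri(("top",a),("side",b)).round(1),"side at103.5",atz("side",b,103.5).round(1),"top at 110",atz("top",a,110).round(1))
w=lambda im:mask(im,(0,0,110),(180,110,255))
for n,im,rois in(("top",T,[(363,386,226,248),(387,411,228,250),(412,435,232,255)]),("side",S,[(302,323,281,301),(315,339,296,318),(326,350,316,338)])):
    for r in rois:
        m=w(im)[r[2]:r[3],r[0]:r[1]]; p=np.argwhere(m)[:,::-1]+[r[0],r[2]]; e=cv2.fitEllipse(cv2.convexHull(p.astype(np.int32))); print(n,len(p),np.round(e[0],1),np.round(e[1],1),atz(n,e[0],11).round(1))
yt=hullmask(mask(T,(22,130,90),(35,255,255)),100,(360,400,170,225)); ys=hullmask(mask(S,(22,120,90),(35,255,255)),60,(320,380,255,290))
print("treadle top",fit({"top":yt},127,66,[610,-247,0.08],45))
c=cam("top");
for n,m in(("top",yt),("side",ys)): print(n,cv2.approxPolyDP(cv2.findContours(m,0,2)[0][0],3,True)[:,0].tolist())
E
```

```text
3481.0 1859.0
cover both (array([543.128, -13.728,   1.662,  80.373]), np.float64(0.076))
top only (array([542.57 , -13.147,   1.66 ]), np.float64(0.021))
side only (array([543.208, -15.758,   1.664]), np.float64(0.052))
[array([281.90909091, 221.63636364]), array([348.28571429, 215.07142857])] [array([272.48, 216.64]), array([310.34615385, 245.07692308])]
post [529.   93.6 105.3] side at103.5 [530.8  95.6 103.5] top at 110 [528.1  93.8 110. ]
post [ 547.1 -123.3  104.5] side at103.5 [ 548.3 -122.4  103.5] top at 110 [ 546.2 -122.2  110. ]
top 151 [372.1 235.5] [18.2 26.1] [ 485.1 -218.4   11. ]
top 129 [399.2 238.3] [16.9 18.5] [ 473.9 -311.6   11. ]
top 134 [423.7 243.7] [17.8 18.5] [ 453.9 -394.7   11. ]
side 175 [313.4 292.3] [16.1 22.2] [ 479.5 -238.9   11. ]
side 206 [324.1 305.9] [17.5 25.2] [ 471.5 -308.2   11. ]
side 209 [339.4 327.9] [18.6 25.1] [ 454.4 -407.2   11. ]
treadle top (array([ 6.11035e+02, -2.49296e+02, -4.00000e-03]), np.float64(0.116))
top [[372, 182], [373, 214], [392, 215], [391, 184]]
side [[366, 276], [356, 265], [328, 270], [339, 281]]
```

```bash
cat >> h.py <<'E'
C=np.array([542.8,-14.0]); YAW=1.661
bx=np.array([np.cos(YAW),np.sin(YAW)]); by=np.array([-bx[1],bx[0]])
def plan(*P):
    """print tool-axis deltas (units of 25mm) from measured pose through world points"""
    s=robot.get_state(); p=np.array(s["tcp_pos"]); M=R.from_rotvec(s["ee_rot"]).as_matrix()
    for q in P:
        d=M.T@(np.array(q)-p)/25; print(np.round(q,1),"->",np.round(d,2).tolist()); p=np.array(q)
def tabpt(side,a):
    sg=1 if side=="l" else -1
    v=-sg*bx*34; c,s_=np.cos(a),np.sin(a); return C+sg*142*bx+np.array([c*v[0]-s_*v[1],s_*v[0]+c*v[1]])
E
python3 - <<'E'
from h import *
print(robot.tip_extent)
a0=-0.105; print(tabpt("l",a0),tabpt("r",.17))
plan([*tabpt("l",a0),160],[*tabpt("l",a0),110],*[[*tabpt("l",a),110] for a in np.linspace(a0,-1.52,9)[1:]])
E
```

```text
17.0
[529.50538498  93.42640749] [ 546.84412754 -122.5672074 ]
[529.5  93.4 160. ] -> [-11.53, 5.07, 5.08]
[529.5  93.4 110. ] -> [-0.01, 0.0, 2.0]
[523.5  94.  110. ] -> [0.05, -0.24, 0.0]
[517.8  95.7 110. ] -> [0.09, -0.22, 0.0]
[512.4  98.4 110. ] -> [0.13, -0.2, 0.0]
[507.5 101.9 110. ] -> [0.16, -0.18, 0.0]
[503.4 106.3 110. ] -> [0.19, -0.15, 0.0]
[500.1 111.3 110. ] -> [0.21, -0.11, 0.0]
[497.7 116.8 110. ] -> [0.23, -0.07, 0.0]
[496.3 122.6 110. ] -> [0.24, -0.03, 0.0]
```

```bash
python3 -m crank '[[0.5,-1,0.42,0.4,0,0,0],[0.5,-1,0.42,0.4,0,0,0],[0.5,-1,0.42,0.4,0,0,0],[0.5,-1,0.42,0.4,0,0,0],[0.5,-1,0.42,0.4,0,0,0],[0.5,-1,0.42,0.4,0,0,0],[0.5,-1,0.42,0.4,0,0,0],[0.5,-1,0.42,0.4,0,0,0],[0.5,-1,0.42,0.4,0,0,0],[0.5,-1,0.42,0.4,0,0,0],[0.5,-1,0.42,0.4,0,0,0],[0.5,-0.53,0.45,0.68,0,0,0],[0.5,0,0,0,0,0,0],[0.5,0,0,0.5,0,0,0],[0.5,0,0,0.5,0,0,0],[0.5,0,0,0.5,0,0,0],[0.5,0,0,0.5,0,0,0],[0.5,0,0,0,0,0,0]]' 20
python3 -m crank '[[0,0,0,0,0,0,0],[0,0,0,0,0,0,0],[0,0,0,0,0,0,0],[0,0,0,0,0,0,0],[0,0,0,0,0,0,0],[0,0,0,0,0,0,0],[0,0,0,0,0,0,0],[0,0,0,0,0,0,0]]' 20
```

```text
time_s: 6.4
tcp_pos: [528.8, 86.2, 109.5]
ee_rot: [-2.12, -2.316, 0.004]
contact_force: [-1.0, -1.2, -0.8]
finger_gap: 42.5
grasp_force: 0.0
time_s: 7.07
tcp_pos: [530.6, 86.6, 112.0]
ee_rot: [2.121, 2.316, 0.001]
contact_force: [-1.5, -0.0, 6.6]
finger_gap: 12.3
grasp_force: 21.0
```

```bash
python3 - <<'E'
from h import *
st()
im=snap("top","t2"); 
cv2.imwrite("pics/c3.png",cv2.resize(np.hstack([im[190:260,250:350],snap("side","s2")[190:260,230:330]]),None,fx=4,fy=4,interpolation=cv2.INTER_CUBIC)[:,:,::-1])
plan([529.5,93.4,110])
E
```

```text
{'time_s': 7.067, 'tcp_pos': [530.587, 86.604, 112.039], 'ee_rot': [2.121, 2.316, 0.001], 'contact_force': [-1.462, -0.013, 6.644], 'finger_gap': 12.318, 'grasp_force': 20.986}
tool axes cols [[-0.088, 0.996, 0.001], [0.996, 0.088, 0.0], [0.0, 0.001, -1.0]]
[529.5  93.4 110. ] -> [0.27, -0.02, 0.08]
```

View pics/c3.png

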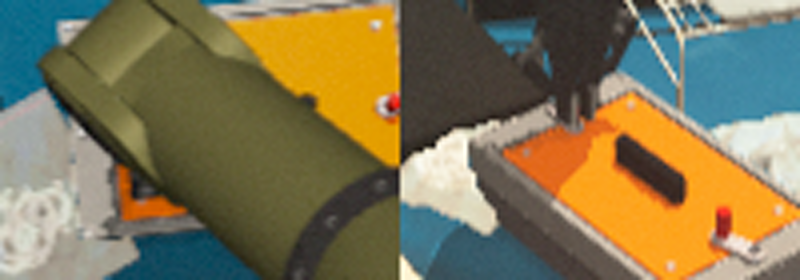

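The side half shows the jaws at (575,115) in the crop, closed round the left post. The measured position puts the TCP about 7 mm inwards of it, so I'll re-centre and then swing the tab.

```bash
python3 -m crank '[[0.5,0,0,0,0,0,0],[0.5,0,0,0,0,0,0],[0.5,0.27,0,0,0,0,0],[0.5,0,0,0,0,0,0],[0,0,0,0,0,0,0],[0,0,0,0,0,0,0],[0,0,0,0,0,0,0],[0,0,0,0,0,0,0],[0,0,0,0,0,0,0],[0,0,0,0,0,0,0]]' 20
python3 -m crank '[[0,0.05,-0.24,0,0,0,0],[0,0.09,-0.22,0,0,0,0],[0,0.13,-0.2,0,0,0,0],[0,0.16,-0.18,0,0,0,0],[0,0.19,-0.15,0,0,0,0],[0,0.21,-0.11,0,0,0,0],[0,0.23,-0.07,0,0,0,0],[0,0.24,-0.03,0,0,0,0],[0,0,0,0,0,0,0],[0,0,0,0,0,0,0]]'
```

```text
time_s: 8.0
tcp_pos: [529.8, 93.0, 111.3]
ee_rot: [-2.122, -2.317, -0.0]
contact_force: [-0.2, 0.6, -0.5]
finger_gap: 12.5
grasp_force: 20.5
time_s: 8.83
tcp_pos: [498.4, 122.2, 111.6]
ee_rot: [2.122, 2.314, 0.002]
contact_force: [4.6, -1.2, -0.8]
finger_gap: 11.9
grasp_force: 20.2
```

```bash
python3 -m crank '[[0.5,0,0,0,0,0,0],[0.5,0,0,0,0,0,0],[0.5,0,0,0,0,0,0],[0.5,0,0,-0.5,0,0,0],[0.5,0,0,-1,0,0,0],[0.5,0,0,-1,0,0,0],[0.5,0,0,0,0,0,0],[0.5,0,0,0,0,0,0]]'; python3 - <<'E'
from h import *
a0=.17
plan([*tabpt("r",a0),172],[*tabpt("r",a0),110],*[[*tabpt("r",a),110] for a in np.linspace(a0,1.52,9)[1:]])
E
```

```text
time_s: 9.5
tcp_pos: [497.4, 123.1, 174.8]
ee_rot: [2.121, 2.316, 0.003]
contact_force: [0.4, -0.8, -0.4]
finger_gap: 42.8
grasp_force: 0.0
[ 546.8 -122.6  172. ] -> [-9.96, 1.11, 0.11]
[ 546.8 -122.6  110. ] -> [-0.0, -0.01, 2.48]
[ 541.5 -124.5  110. ] -> [-0.06, -0.22, -0.0]
[ 536.5 -127.3  110. ] -> [-0.09, -0.21, -0.0]
[ 532.  -130.9  110. ] -> [-0.13, -0.19, -0.0]
[ 528.2 -135.2  110. ] -> [-0.16, -0.17, -0.0]
[ 525.2 -140.1  110. ] -> [-0.18, -0.14, -0.0]
[ 523.1 -145.4  110. ] -> [-0.2, -0.1, -0.0]
[ 521.9 -151.   110. ] -> [-0.22, -0.07, -0.0]
[ 521.6 -156.8  110. ] -> [-0.23, -0.03, -0.0]
```

```bash
python3 -m crank '[[0.5,-1,0.11,0,0,0,0],[0.5,-1,0.11,0,0,0,0],[0.5,-1,0.11,0,0,0,0],[0.5,-1,0.11,0,0,0,0],[0.5,-1,0.11,0,0,0,0],[0.5,-1,0.11,0,0,0,0],[0.5,-1,0.11,0,0,0,0],[0.5,-1,0.11,0,0,0,0],[0.5,-1,0.11,0,0,0,0],[0.5,-0.96,0.11,0.1,0,0,0],[0.5,0,0,0.5,0,0,0],[0.5,0,0,0.5,0,0,0],[0.5,0,0,0.5,0,0,0],[0.5,0,0,0.5,0,0,0],[0.5,0,0,0.48,0,0,0],[0.5,0,0,0,0,0,0],[0.5,0,0,0,0,0,0]]'
python3 - <<'E'
from h import *
plan([*tabpt("r",.17),110])
E
```

```text
time_s: 10.92
tcp_pos: [545.5, -122.6, 108.2]
ee_rot: [-2.12, -2.316, 0.002]
contact_force: [0.1, 0.4, -0.0]
finger_gap: 42.7
grasp_force: 0.0
[ 546.8 -122.6  110. ] -> [-0.0, 0.05, -0.07]
```

```bash
python3 -m crank '[[0.5,0,0.05,-0.1,0,0,0],[0,0,0,0,0,0,0],[0,0,0,0,0,0,0],[0,0,0,0,0,0,0],[0,0,0,0,0,0,0],[0,0,0,0,0,0,0],[0,0,0,0,0,0,0],[0,-0.06,-0.22,0,0,0,0],[0,-0.09,-0.21,0,0,0,0],[0,-0.13,-0.19,0,0,0,0],[0,-0.16,-0.17,0,0,0,0],[0,-0.18,-0.14,0,0,0,0],[0,-0.2,-0.1,0,0,0,0],[0,-0.22,-0.07,0,0,0,0],[0,-0.23,-0.03,0,0,0,0],[0,0,0,0,0,0,0],[0,0,0,0,0,0,0]]' 20
python3 -m crank '[[0.5,0,0,0,0,0,0],[0.5,0,0,0,0,0,0],[0.5,0,0,0,0,0,0],[0.5,0,0,-0.5,0,0,0],[0.5,0,0,-1,0,0,0],[0.5,0,0,-1,0,0,0],[0.5,0,0,0,0,0,0],[0.5,0,0,0,0,0,0]]'
python3 - <<'E'
from h import *
plan([*C,172],[*C,100],[*C,250],[489,337,250])
E
```

```text
time_s: 12.33
tcp_pos: [523.6, -156.9, 112.4]
ee_rot: [2.121, 2.315, 0.004]
contact_force: [6.1, -0.5, 2.3]
finger_gap: 12.0
grasp_force: 20.5
time_s: 13.0
tcp_pos: [522.2, -157.0, 175.1]
ee_rot: [2.121, 2.315, -0.0]
contact_force: [-0.3, 0.1, -0.2]
finger_gap: 42.7
grasp_force: 0.0
[542.8 -14.  172. ] -> [5.63, 1.32, 0.12]
[542.8 -14.  100. ] -> [0.0, -0.0, 2.88]
[542.8 -14.  250. ] -> [-0.01, 0.01, -6.0]
[489 337 250] -> [14.17, -0.92, -0.02]
```

```bash
python3 -m crank '[[0.5,1,0.23,0,0,0,0],[0.5,1,0.23,0,0,0,0],[0.5,1,0.23,0,0,0,0],[0.5,1,0.23,0,0,0,0],[0.5,1,0.23,0,0,0,0],[0.5,0.63,0.17,0.12,0,0,0],[0.5,0,0,0.5,0,0,0],[0.5,0,0,0.5,0,0,0],[0.5,0,0,0.5,0,0,0],[0.5,0,0,0.5,0,0,0],[0.5,0,0,0.5,0,0,0],[0.5,0,0,0.26,0,0,0],[0.5,0,0,0,0,0,0],[0.5,0,0,0,0,0,0]]'
python3 -m crank '[[0,0,0,0,0,0,0],[0,0,0,0,0,0,0],[0,0,0,0,0,0,0],[0,0,0,0,0,0,0],[0,0,0,0,0,0,0],[0,0,0,0,0,0,0],[0,0,0,0,0,0,0],[0,0,0,0,0,0,0]]' 80
python3 - <<'E'
from h import *
snap("top","t3")
st()
E
```

```text
time_s: 14.17
tcp_pos: [542.1, -13.8, 101.7]
ee_rot: [-2.121, -2.316, 0.002]
contact_force: [0.4, 0.5, 0.2]
finger_gap: 42.7
grasp_force: 0.0
time_s: 14.83
tcp_pos: [543.2, -13.7, 103.2]
ee_rot: [2.121, 2.316, 0.001]
contact_force: [-0.5, -0.7, 6.1]
finger_gap: 12.7
grasp_force: 78.9
{'time_s': 14.883, 'tcp_pos': [543.183, -13.722, 103.16], 'ee_rot': [2.121, 2.316, 0.001], 'contact_force': [0.001, 0.235, 6.252], 'finger_gap': 12.56, 'grasp_force': 78.873}
tool axes cols [[-0.087, 0.996, 0.002], [0.996, 0.087, -0.0], [-0.0, 0.002, -1.0]]
```

```bash
python3 -m crank '[[0,0,0,-0.3,0,0,0],[0,0,0,-0.3,0,0,0],[0,0,0,-0.5,0,0,0],[0,0,0,-0.7,0,0,0],[0,0,0,-0.7,0,0,0],[0,0,0,-0.7,0,0,0],[0,0,0,-0.3,0,0,0],[0,0,0,0,0,0,0],[0,0.5,0,0,0,0,0],[0,0.7,0,0,0,0,0],[0,0.7,0,0,0,0,0],[0,0.7,0,0,0,0,0],[0,0.7,0,0,0,0,0],[0,0.7,0,0,0,0,0],[0,0.7,0,0,0,0,0],[0,0.7,0,0,0,0,0],[0,0.7,0,0,0,0,0],[0,0.7,0,0,0,0,0],[0,0.7,0,0,0,0,0]]'
python3 -m crank '[[0,0.7,0,0,0,0,0],[0,0.7,0,0,0,0,0],[0,0.7,0,0,0,0,0],[0,0.7,0,0,0,0,0],[0,0.7,0,0,0,0,0],[0,0.7,-0.2,0,0,0,0],[0,0.7,-0.2,0,0,0,0],[0,0.7,-0.3,0,0,0,0],[0,0.5,-0.2,0,0,0,0.01],[0,0,0,0,0,0,0.01],[0,0,0,0,0,0,0],[0,0,0,0,0,0,0],[0,0,0,0,0,0,0]]'
python3 - <<'E'
from h import *
snap("side","s4");st();plan([488,337,85],[488,337,71])
E
```

```text
time_s: 16.47
tcp_pos: [525.0, 174.6, 188.4]
ee_rot: [-2.12, -2.316, 0.003]
contact_force: [0.2, -0.4, -2.5]
finger_gap: 12.7
grasp_force: 78.2
time_s: 17.55
tcp_pos: [490.3, 322.5, 189.0]
ee_rot: [2.261, 2.181, -0.002]
contact_force: [0.1, -1.2, -2.3]
finger_gap: 12.8
grasp_force: 78.1
{'time_s': 17.6, 'tcp_pos': [490.475, 322.399, 189.168], 'ee_rot': [2.262, 2.18, -0.002], 'contact_force': [0.007, 0.381, -1.903], 'finger_gap': 12.626, 'grasp_force': 78.093}
tool axes cols [[0.037, 0.999, -0.001], [0.999, -0.037, -0.001], [-0.001, -0.001, -1.0]]
[488 337  85] -> [0.58, -0.12, 4.17]
[488 337  71] -> [0.0, 0.0, 0.56]
```

View pics/s4.png

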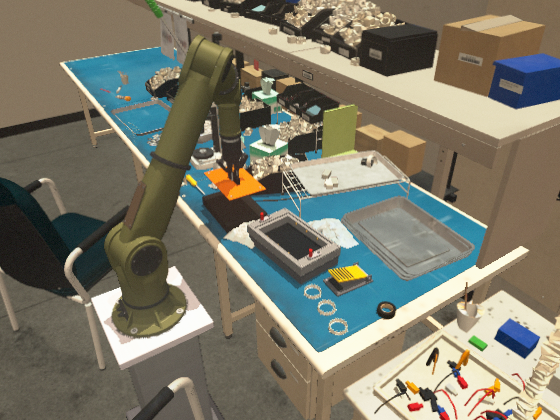

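The side view shows the cover held above the pad near (235,182), and the box open with both tabs aside. The three rings are still at (313,292), (327,307) and (339,327). Next I'll lower the cover.

```bash
python3 -m crank '[[0,0.3,-0.06,0.5,0,0,0],[0,0.28,-0.06,0.6,0,0,0],[0,0,0,0.6,0,0,0],[0,0,0,0.6,0,0,0],[0,0,0,0.6,0,0,0],[0,0,0,0.6,0,0,0],[0,0,0,0.5,0,0,0],[0,0,0,0.3,0,0,0],[0,0,0,0.12,0,0,0],[0,0,0,0.12,0,0,0],[0,0,0,0.06,0,0,0],[0,0,0,0.04,0,0,0],[0,0,0,0,0,0,0],[0,0,0,0,0,0,0],[0,0,0,0,0,0,0]]'
```

```text
time_s: 18.85
tcp_pos: [488.2, 337.7, 74.2]
ee_rot: [2.263, 2.179, 0.001]
contact_force: [-0.1, 0.1, -1.8]
finger_gap: 12.4
grasp_force: 78.2
```

```bash
python3 -m crank '[[0,0,0,0.04,0,0,0],[0,0,0,0.04,0,0,0],[0,0,0,0.03,0,0,0],[0,0,0,0,0,0,0],[0,0,0,0,0,0,0]]'
```

```text
time_s: 19.27
tcp_pos: [488.1, 337.5, 71.2]
ee_rot: [2.263, 2.179, 0.0]
contact_force: [-1.1, -0.0, 0.8]
finger_gap: 13.0
grasp_force: 78.5
```

```bash
python3 -m crank '[[0.4,0,0,0,0,0,0],[0.4,0,0,0,0,0,0],[0.4,0,0,0,0,0,0],[0.4,0,0,-0.3,0,0,0],[0.4,0,0,-1,0,0,0],[0.4,0,0,-1,0,0,0],[0.4,0,0,-1,0,0,0],[0.4,0,0,-1,0,0,0],[0.4,0,0,0,0,0,0],[0.4,0,0,0,0,0,0]]'
python3 - <<'E'
from meas import *
T=snap("top","t5");S=snap("side","s5");st()
o=lambda im:mask(im,(11,170,90),(22,255,255))
for z,nm in((49,"pad"),):
    b=hullmask(o(S),100,(190,285,150,230)); print("cover on pad, side",fit({"side":b},244,156,[488,337,1.53],z))
# ring template fit: annulus outer edge circle r32 at z 18 & 0 hull
from scipy.optimize import minimize
cs={n:cam(n) for n in("top","side")}
th=np.linspace(0,2*np.pi,60)
def ringm(im,roi):
    m=mask(im,(0,0,110),(180,105,255)); k=np.zeros_like(m);u0,u1,v0,v1=roi;k[v0:v1,u0:u1]=m[v0:v1,u0:u1]
    B=max(blobs(cv2.morphologyEx(k,cv2.MORPH_CLOSE,np.ones((3,3),np.uint8)),30),key=lambda t:t[1])[2]
    o=np.zeros(m.shape,np.uint8);cv2.fillConvexPoly(o,cv2.convexHull(np.argwhere(B)[:,::-1].astype(np.int32)),255);return o
for p0,rt,rs in [((480,-232),(366,387,227,248),(303,324,282,302)),((472,-311),(389,410,228,250),(315,339,298,318)),((455,-397),(414,435,232,255),(326,350,316,338))]:
    mt,ms=ringm(T,rt),ringm(S,rs)
    X=lambda p:np.array([[p[0]+31.5*np.cos(t),p[1]+31.5*np.sin(t),z] for t in th for z in(0,18)])
    for d in({"top":mt},{"side":ms},{"top":mt,"side":ms}):
        r=minimize(lambda p:sum(iou(n,d[n],X(p),cs[n]) for n in d),p0,method="Nelder-Mead",options=dict(initial_simplex=[p0,(p0[0]+6,p0[1]),(p0[0],p0[1]+6)]));print(list(d),r.x.round(1),round(r.fun,2))
E
```

```text
time_s: 20.1
tcp_pos: [488.6, 338.2, 180.6]
ee_rot: [2.263, 2.178, 0.005]
contact_force: [0.2, -0.2, -1.7]
finger_gap: 34.0
grasp_force: 0.0
{'time_s': 20.2, 'tcp_pos': [487.867, 337.159, 178.292], 'ee_rot': [2.263, 2.179, -0.001], 'contact_force': [0.38, 0.29, 0.438], 'finger_gap': 34.165, 'grasp_force': 0.0}
tool axes cols [[0.038, 0.999, -0.0], [0.999, -0.038, -0.001], [-0.001, -0.0, -1.0]]
cover on pad, side (array([486.994, 332.646,   1.528]), np.float64(0.048))
['top'] [ 479.1 -226.4] 0.1
['side'] [ 481.6 -231.1] 0.1
['top', 'side'] [ 480.9 -229.2] 0.24
['top'] [ 473.4 -311.2] 0.1
['side'] [ 475.2 -314.4] 0.11
['top', 'side'] [ 474.5 -312.7] 0.23
['top'] [ 454. -394.] 0.11
['side'] [ 453.7 -400.7] 0.05
['top', 'side'] [ 454.2 -398. ] 0.23
```

```bash
python3 -m crank '[[1,0,0,0,0,0,-0.01],[1,0,0,0,0,0,-0.01],[1,-1,0,0,0,0,0],[1,-1,0,0,0,0,0],[1,-1,0,0,0,0,0],[1,-1,0,0,0,0,0],[1,-1,0,0,0,0,0],[1,-1,0,0,0,0,0],[1,-1,0,0,0,0,0],[1,-1,0,0,0,0,0],[1,-1,0,0,0,0,0],[1,-1,0,0,0,0,0],[1,-1,0,0,0,0,0],[1,-1,0,0,0,0,0],[1,-1,0,0,0,0,0],[1,-1,0,0,0,0,0],[1,-1,0,0,0,0,0],[1,-1,0,0,0,0,0],[1,-1,0,0,0,0,0],[1,-1,0,0,0,0,0]]'
python3 -m crank '[[1,-1,-0.5,0,0,0,0],[1,-1,-0.5,0,0,0,0],[1,-1,-0.5,0,0,0,0],[1,-1,-0.5,0,0,0,0],[1,0,0,0,0,0,0],[1,0,0,0,0,0,0],[1,0,0,0,0,0,0]]'
python3 - <<'E'
from h import *
st();plan([481,-229,100],[481,-229,30],[481,-229,21])
E
```

```text
time_s: 21.87
tcp_pos: [526.7, -112.0, 177.4]
ee_rot: [-2.121, -2.315, 0.002]
contact_force: [0.3, 0.7, 0.0]
finger_gap: 85.2
grasp_force: 0.0
time_s: 22.45
tcp_pos: [486.1, -214.2, 177.9]
ee_rot: [-2.121, -2.316, -0.001]
contact_force: [0.7, -0.3, -0.3]
finger_gap: 85.3
grasp_force: 0.0
{'time_s': 22.45, 'tcp_pos': [486.149, -214.175, 177.875], 'ee_rot': [-2.121, -2.316, -0.001], 'contact_force': [0.654, -0.28, -0.318], 'finger_gap': 85.346, 'grasp_force': 0.0}
tool axes cols [[-0.088, 0.996, -0.001], [0.996, 0.088, 0.001], [0.001, -0.001, -1.0]]
[ 481 -229  100] -> [-0.58, -0.25, 3.11]
[ 481 -229   30] -> [-0.0, 0.0, 2.8]
[ 481 -229   21] -> [-0.0, 0.0, 0.36]
```

```bash
python3 -m crank '[[1,-0.58,-0.25,0.5,0,0,0],[1,0,0,1,0,0,0],[1,0,0,1,0,0,0],[1,0,0,1,0,0,0],[1,0,0,1,0,0,0],[1,0,0,0.6,0,0,0],[1,0,0,0.6,0,0,0],[1,0,0,0.4,0,0,0],[1,0,0,0.2,0,0,0],[1,0,0,0,0,0,0],[1,0,0,0,0,0,0]]'
python3 - <<'E'
from h import *
st()
cv2.imwrite("pics/c6.png",cv2.resize(snap("side","s6")[250:340,270:370],None,fx=6,fy=6,interpolation=cv2.INTER_CUBIC)[:,:,::-1])
E
```

```text
time_s: 23.37
tcp_pos: [481.7, -229.4, 21.2]
ee_rot: [-2.121, -2.317, -0.0]
contact_force: [0.2, -0.5, 0.9]
finger_gap: 85.5
grasp_force: 0.0
{'time_s': 23.367, 'tcp_pos': [481.71, -229.385, 21.197], 'ee_rot': [-2.121, -2.317, -0.0], 'contact_force': [0.192, -0.492, 0.904], 'finger_gap': 85.528, 'grasp_force': 0.0}
tool axes cols [[-0.088, 0.996, 0.0], [0.996, 0.088, 0.0], [0.0, 0.0, -1.0]]
```

View pics/c6.png

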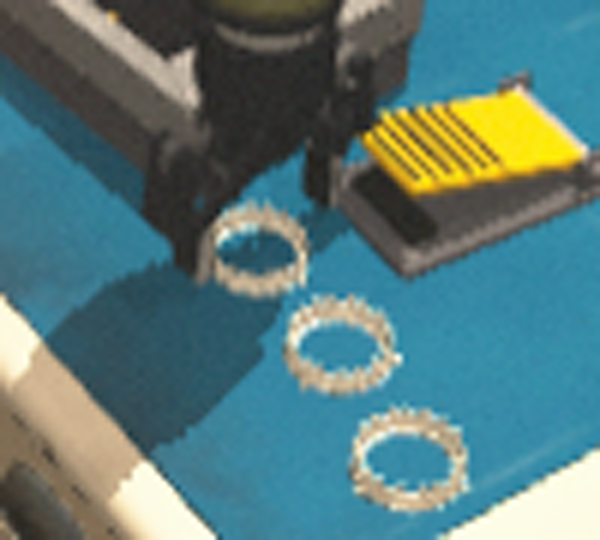

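The crop shows the open jaws straddling the first ring at (257,247), with tips at about (190,275) and (318,200) and still some clearance above the bench. I'll go a little lower and close.

```bash
python3 -m crank '[[1,0,0,0.15,0,0,0],[1,0,0,0.15,0,0,0],[1,0,0,0,0,0,0],[0.6,0,0,0,0,0,0],[0.6,0,0,0,0,0,0],[0.6,0,0,0,0,0,0],[0.6,0,0,0,0,0,0],[0.6,0,0,0,0,0,0],[0.6,0,0,0,0,0,0]]' 25
```

```text
time_s: 24.17
tcp_pos: [481.5, -229.8, 14.1]
ee_rot: [2.122, 2.316, -0.0]
contact_force: [-1.8, 0.9, 7.8]
finger_gap: 59.7
grasp_force: 25.3
```

```bash
python3 -m crank '[[0.5,0,0,0,0,0,0],[0.5,0,0,-0.2,0,0,0],[0.5,0,0,-0.6,0,0,0],[0.5,0,0,-1,0,0,0],[0.5,0,0,-1,0,0,0],[0.5,0,0,-1,0,0,0],[0.5,0,0,-1,0,0,0],[0.5,0,0,-1,0,0,0],[0.5,0,0,0,0,0,0],[0.5,0,0,0,0,0,0]]' 40
python3 - <<'E'
from h import *
st();g=lambda x:C+x*bx
cv2.imwrite("pics/c7.png",cv2.resize(snap("side","s7")[200:350,230:370],None,fx=4,fy=4,interpolation=cv2.INTER_CUBIC)[:,:,::-1])
for x in(-74,0,74):plan([*g(x),160],[*g(x),60])
E
```

```text
time_s: 25.0
tcp_pos: [481.9, -230.0, 159.8]
ee_rot: [2.121, 2.314, 0.001]
contact_force: [-0.7, 0.1, -1.7]
finger_gap: 58.5
grasp_force: 41.6
{'time_s': 25.0, 'tcp_pos': [481.945, -229.994, 159.799], 'ee_rot': [2.121, 2.314, 0.001], 'contact_force': [-0.67, 0.103, -1.652], 'finger_gap': 58.487, 'grasp_force': 41.559}
tool axes cols [[-0.087, 0.996, 0.002], [0.996, 0.087, -0.001], [-0.002, 0.002, -1.0]]
[549.5 -87.7 160. ] -> [5.43, 3.22, -0.06]
[549.5 -87.7  60. ] -> [0.0, -0.0, 4.0]
[542.8 -14.  160. ] -> [8.39, 3.21, -0.06]
[542.8 -14.   60. ] -> [0.0, -0.0, 4.0]
[536.1  59.7 160. ] -> [11.35, 3.2, -0.06]
[536.1  59.7  60. ] -> [0.0, -0.0, 4.0]
```

View pics/c7.png

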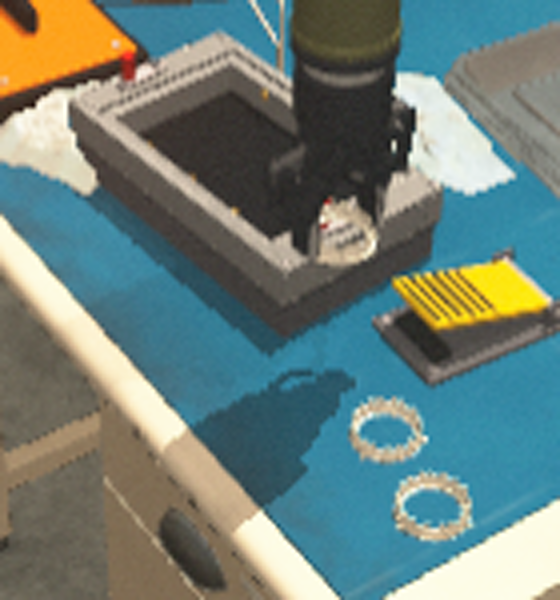

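The crop shows the ring held but tilted at (345,235). The finger gap of 58.5 mm suggests I took it off its diameter. I'll check the offset numerically.

```bash
python3 - <<'E'
from h import *
for nm,uv,zs in(("tipmid",(312.3,289.5),(3,10,17)),("ring",(312.8,291.2),(9,)),("tipL",(270+190/6,250+275/6),(3,10,17)),("tipR",(270+318/6,250+200/6),(3,10,17))):
    for z in zs: print(nm,z,atz("side",uv,z).round(1))
print(proj("side",[[481.7,-229.4,21.2],[481.7,-229.4,4],[481.7,-229.4,17],[481,-231,9]]).round(1))
E
```

```text
tipmid 3 [ 489.4 -219.8    3. ]
tipmid 10 [ 484.9 -225.6   10. ]
tipmid 17 [ 480.4 -231.3   17. ]
ring 9 [ 482.2 -232.2    9. ]
tipL 3 [ 442.4 -224.6    3. ]
tipL 10 [ 438.2 -230.3   10. ]
tipL 17 [ 434.  -236.1   17. ]
tipR 3 [ 537.7 -215.6    3. ]
tipR 10 [ 532.9 -221.4   10. ]
tipR 17 [ 528.1 -227.3   17. ]
[[312.3 288.1]
 [312.1 291.9]
 [312.3 289. ]
 [312.3 291.1]]
```

```bash
python3 - <<'E'
from h import *
im=cv2.imread("pics/s7.png"); cv2.imwrite("pics/c8.png",cv2.resize(im[225:275,285:345],None,fx=10,fy=10,interpolation=cv2.INTER_CUBIC))
th=np.linspace(0,2*np.pi,8)
print(proj("side",[[482+32*np.cos(t),-230+32*np.sin(t),155] for t in th]).round(1).tolist())
E
```

```text
[[321.9, 253.5], [314.2, 250.7], [306.2, 252.6], [303.8, 258.0], [309.0, 262.8], [317.9, 263.3], [323.7, 259.1], [321.9, 253.5]]
```

View pics/c8.png

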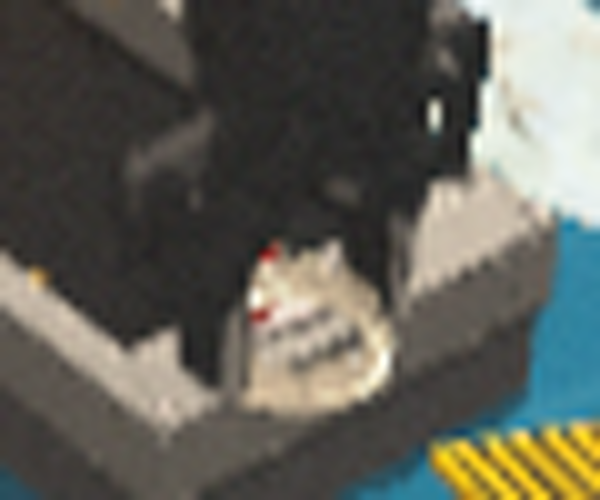

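```bash
python3 -m crank '[[0.5,0,0,-1,0,0,0],[0.5,0.9,0.54,0,0,0,0],[0.5,0.9,0.54,0,0,0,0],[0.5,0.9,0.54,0,0,0,0],[0.5,0.9,0.54,0,0,0,0],[0.5,0.9,0.54,0,0,0,0],[0.5,0.93,0.52,0,0,0,0],[0.5,0,0,0,0,0,0],[0.5,0,0,0.8,0,0,0],[0.5,0,0,0.8,0,0,0],[0.5,0,0,0.8,0,0,0],[0.5,0,0,0.8,0,0,0],[0.5,0,0,0,0,0,0],[0.5,0,0,0,0,0,0]]' 30
python3 - <<'E'
from h import *
st();plan([*(C-74*bx),58])
cv2.imwrite("pics/c9.png",cv2.resize(np.hstack([snap("side","s9")[210:280,250:340],snap("top","t9")[180:250,290:380]]),None,fx=4.4,fy=4.4,interpolation=cv2.INTER_CUBIC)[:,:,::-1])
E
```

```text
time_s: 26.22
tcp_pos: [548.5, -87.5, 102.1]
ee_rot: [-2.119, -2.314, 0.003]
contact_force: [0.6, -0.8, 0.1]
finger_gap: 58.8
grasp_force: 41.5
{'time_s': 26.217, 'tcp_pos': [548.461, -87.531, 102.063], 'ee_rot': [-2.119, -2.314, 0.003], 'contact_force': [0.554, -0.832, 0.099], 'finger_gap': 58.812, 'grasp_force': 41.539}
tool axes cols [[-0.088, 0.996, -0.004], [0.996, 0.088, 0.001], [0.001, -0.004, -1.0]]
[549.5 -87.7  58. ] -> [-0.01, 0.05, 1.76]
```

View pics/c9.png

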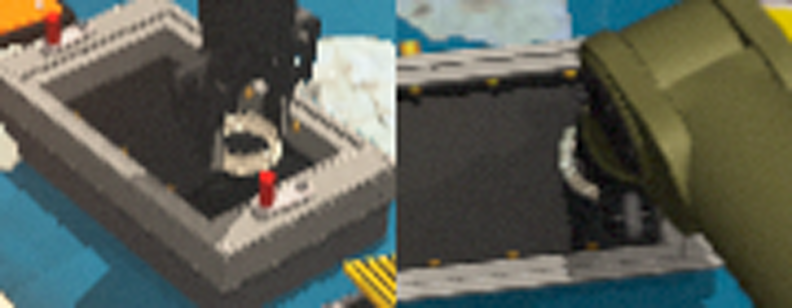

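The ring is actually level between the jaws, at (250,145) in the side half and above the box's right end. It's fine to lower.

```bash
python3 -m crank '[[0.5,0,0.03,0.5,0,0,0],[0.5,0,0,0.4,0,0,0],[0.5,0,0,0.4,0,0,0],[0.5,0,0,0.2,0,0,0],[0.5,0,0,0.1,0,0,0],[0.5,0,0,0.06,0,0,0],[0.5,0,0,0,0,0,0],[0.5,0,0,0,0,0,0]]'
```

```text
time_s: 26.98
tcp_pos: [550.7, -87.3, 62.2]
ee_rot: [2.122, 2.317, 0.0]
contact_force: [0.8, 0.1, -0.5]
finger_gap: 58.5
grasp_force: 41.6
```

```bash
python3 -m crank '[[0.5,0,0,0.07,0,0,0],[0.5,0,0,0.07,0,0,0],[0.5,0,0,0,0,0,0],[0.5,0,0,0,0,0,0]]'
python3 -m crank '[[1,0,0,0,0,0,0],[1,0,0,0,0,0,0],[1,0,0,0,0,0,0],[1,0,0,0,0,0,0],[1,0,0,-0.5,0,0,0],[1,0,0,-1,0,0,0],[1,0,0,-1,0,0,0],[1,0,0,-1,0,0,0],[1,0,0,-1,0,0,0],[1,0,0,0,0,0,0],[1,0,0,0,0,0,0]]' 25
python3 - <<'E'
from h import *
plan([474,-312.5,172],[474,-312.5,14])
E
```

```text
time_s: 27.32
tcp_pos: [550.5, -87.4, 58.5]
ee_rot: [2.122, 2.317, 0.0]
contact_force: [-0.4, 0.2, -0.1]
finger_gap: 58.7
grasp_force: 41.5
time_s: 28.23
tcp_pos: [551.3, -87.3, 173.3]
ee_rot: [2.12, 2.314, 0.003]
contact_force: [-0.3, 0.1, -0.7]
finger_gap: 85.4
grasp_force: 0.0
[ 474.  -312.5  172. ] -> [-8.7, -3.87, 0.05]
[ 474.  -312.5   14. ] -> [0.01, -0.02, 6.32]
```

```bash
cat >> meas.py <<'E'
TH=np.linspace(0,2*np.pi,60)
def rings(z0=0,region=(380,600,-470,-190),n="side"):
    im=robot.get_image(n); cv2.imwrite(f"pics/r{int(robot.get_state()['time_s']*100)}.png",im[:,:,::-1]); c=cam(n); m=cv2.morphologyEx(mask(im,(0,0,110),(180,105,255)),cv2.MORPH_CLOSE,np.ones((3,3),np.uint8))
    out=[]
    for ce,a,B in blobs(m,60):
        x0=atz(n,ce,z0+9,c)
        if a>600 or not(region[0]<x0[0]<region[1] and region[2]<x0[1]<region[3]): continue
        h=np.zeros(m.shape,np.uint8);cv2.fillConvexPoly(h,cv2.convexHull(np.argwhere(B)[:,::-1].astype(np.int32)),255)
        X=lambda p:np.array([[p[0]+31.5*np.cos(t),p[1]+31.5*np.sin(t),z] for t in TH for z in(z0,z0+18)])
        r=minimize(lambda p:iou(n,h,X(p),c),x0[:2],method="Nelder-Mead",options=dict(initial_simplex=[x0[:2],x0[:2]+[6,0],x0[:2]+[0,6]]));out.append((r.x.round(1).tolist(),round(r.fun,2),a))
    return out
E
python3 - <<'E'
from meas import *
print(rings())
print(rings(44,(470,620,-170,140)))
E
```

```text
[([580.5, -285.6], np.float64(0.74), np.int32(75)), ([475.1, -315.0], np.float64(0.11), np.int32(190)), ([453.4, -400.6], np.float64(0.05), np.int32(201))]
[]
```

```bash
python3 -m crank '[[1,-0.97,-0.43,0,0,0,0],[1,-0.97,-0.43,0,0,0,0],[1,-0.97,-0.43,0,0,0,0],[1,-0.97,-0.43,0,0,0,0],[1,-0.97,-0.43,0,0,0,0],[1,-0.97,-0.43,0,0,0,0],[1,-0.97,-0.43,0,0,0,0],[1,-0.97,-0.43,0,0,0,0],[1,-0.94,-0.43,0,0,0,0],[1,0,0,0,0,0,0],[1,0,0,0,0,0,0],[1,0,0,0,0,0,0]]'; python3 - <<'E'
from meas import *
st(); print(rings())
E
```

```text
time_s: 29.33
tcp_pos: [472.9, -311.8, 170.3]
ee_rot: [-2.121, -2.316, -0.001]
contact_force: [0.3, -0.1, 0.3]
finger_gap: 85.0
grasp_force: 0.0
{'time_s': 29.333, 'tcp_pos': [472.926, -311.766, 170.28], 'ee_rot': [-2.121, -2.316, -0.001], 'contact_force': [0.28, -0.051, 0.281], 'finger_gap': 84.986, 'grasp_force': 0.0}
tool axes cols [[-0.088, 0.996, -0.001], [0.996, 0.088, 0.002], [0.002, -0.001, -1.0]]
[([474.4, -315.9], np.float64(0.11), np.int32(197)), ([453.5, -400.4], np.float64(0.05), np.int32(204))]
```

```bash
python3 -m crank '[[1,-0.07,0.03,1,0,0,0],[1,0,0,1,0,0,0],[1,0,0,1,0,0,0],[1,0,0,1,0,0,0],[1,0,0,0.8,0,0,0],[1,0,0,0.6,0,0,0],[1,0,0,0.4,0,0,0],[1,0,0,0.3,0,0,0],[1,0,0,0.15,0,0,0],[1,0,0,0,0,0,0],[1,0,0,0,0,0,0],[0.5,0,0,0,0,0,0],[0.5,0,0,0,0,0,0],[0.5,0,0,0,0,0,0],[0.5,0,0,0,0,0,0],[0.5,0,0,0,0,0,0],[0.5,0,0,0,0,0,0]]' 40
python3 -m crank '[[0.5,0,0,-0.2,0,0,0],[0.5,0,0,-0.6,0,0,0],[0.5,0,0,-1,0,0,0],[0.5,0,0,-1,0,0,0],[0.5,0,0,-1,0,0,0],[0.5,0,0,-1,0,0,0],[0.5,0,0,-1,0,0,0],[0.5,0,0,-1,0,0,0],[0.5,0,0,0,0,0,0],[0.5,0,0,0,0,0,0]]'
python3 - <<'E'
from h import *
plan([*C,185],[*C,100],[*C,58.5])
E
```

```text
time_s: 30.8
tcp_pos: [474.6, -314.4, 16.3]
ee_rot: [2.121, 2.315, -0.0]
contact_force: [-1.9, 2.1, 10.5]
finger_gap: 59.1
grasp_force: 40.3
time_s: 31.63
tcp_pos: [474.6, -314.5, 186.5]
ee_rot: [2.12, 2.314, 0.0]
contact_force: [-0.0, -0.0, -0.1]
finger_gap: 58.8
grasp_force: 40.9
[542.8 -14.  185. ] -> [11.74, 3.76, 0.04]
[542.8 -14.  100. ] -> [0.01, -0.01, 3.4]
[542.8 -14.   58.5] -> [0.0, -0.0, 1.66]
```

```bash
python3 -m crank '[[0.5,0.98,0.31,0,0,0,0],[0.5,0.98,0.31,0,0,0,0],[0.5,0.98,0.31,0,0,0,0],[0.5,0.98,0.31,0,0,0,0],[0.5,0.98,0.31,0,0,0,0],[0.5,0.98,0.31,0,0,0,0],[0.5,0.98,0.31,0,0,0,0],[0.5,0.98,0.31,0,0,0,0],[0.5,0.98,0.31,0,0,0,0],[0.5,0.98,0.31,0,0,0,0],[0.5,0.98,0.31,0,0,0,0],[0.5,0.96,0.31,0,0,0,0],[0.5,0,0,0,0,0,0],[0.5,0,0,0.8,0,0,0],[0.5,0,0,0.8,0,0,0],[0.5,0,0,0.8,0,0,0],[0.5,0,0,0.8,0,0,0],[0.5,0,0,0.4,0,0,0],[0.5,0,0,0,0,0,0],[0.5,0,0,0,0,0,0]]'
python3 - <<'E'
from h import *
plan([*C,61])
cv2.imwrite("pics/c10.png",cv2.resize(snap("side","s10")[200:290,240:360],None,fx=5,fy=5,interpolation=cv2.INTER_CUBIC)[:,:,::-1])
E
```

```text
time_s: 33.3
tcp_pos: [540.6, -13.7, 94.4]
ee_rot: [-2.121, -2.316, 0.001]
contact_force: [0.5, -0.2, -0.4]
finger_gap: 59.1
grasp_force: 40.9
[542.8 -14.   61. ] -> [-0.02, 0.09, 1.34]
```

View pics/c10.png

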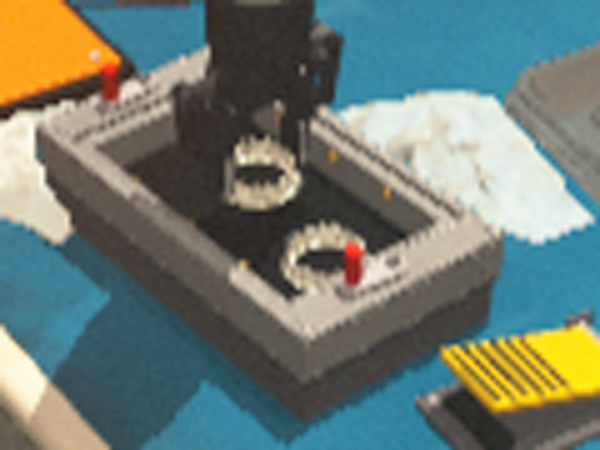

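The first ring lies flat at the right end, at (325,258), and the second is held level over the middle at (262,172). I'll lower the second one now.

```bash
python3 -m crank '[[0.5,0,0,0.5,0,0,0],[0.5,0,0,0.4,0,0,0],[0.5,0,0,0.25,0,0,0],[0.5,0,0,0.12,0,0,0],[0.5,0,0,0.06,0,0,0],[0.5,0,0,0,0,0,0],[0.5,0,0,0,0,0,0]]'
```

```text
time_s: 33.93
tcp_pos: [541.2, -13.5, 61.8]
ee_rot: [2.122, 2.317, 0.001]
contact_force: [0.1, -0.4, -0.8]
finger_gap: 58.7
grasp_force: 40.9
```

```bash
python3 -m crank '[[0.5,0,0,0.05,0,0,0],[0.5,0,0,0,0,0,0],[1,0,0,0,0,0,0],[1,0,0,0,0,0,0],[1,0,0,0,0,0,0],[1,0,0,0,0,0,0],[1,0,0,-0.5,0,0,0],[1,0,0,-1,0,0,0],[1,0,0,-1,0,0,0],[1,0,0,-1,0,0,0],[1,0,0,-1,0,0,0],[1,0,0,0,0,0,0],[1,0,0,0,0,0,0]]'
python3 - <<'E'
from meas import *
print(rings())
plan([454,-398.5,172],[454,-398.5,15])
E
```

```text
time_s: 35.02
tcp_pos: [541.7, -13.7, 174.0]
ee_rot: [2.121, 2.315, 0.002]
contact_force: [0.4, 0.2, -0.4]
finger_gap: 85.3
grasp_force: 0.0
[([453.6, -400.8], np.float64(0.05), np.int32(200))]
[ 454.  -398.5  172. ] -> [-15.02, -4.8, 0.04]
[ 454.  -398.5   15. ] -> [0.0, -0.0, 6.28]
```

```bash
python3 -m crank '[[1,-1,-0.32,0,0,0,0],[1,-1,-0.32,0,0,0,0],[1,-1,-0.32,0,0,0,0],[1,-1,-0.32,0,0,0,0],[1,-1,-0.32,0,0,0,0],[1,-1,-0.32,0,0,0,0],[1,-1,-0.32,0,0,0,0],[1,-1,-0.32,0,0,0,0],[1,-1,-0.32,0,0,0,0],[1,-1,-0.32,0,0,0,0],[1,-1,-0.32,0,0,0,0],[1,-1,-0.32,0,0,0,0],[1,-1,-0.32,0,0,0,0],[1,-1,-0.32,0,0,0,0],[1,-1,-0.32,0,0,0,0],[1,0,0,0,0,0,0],[1,0,0,0,0,0,0],[1,0,0,0,0,0,0]]'
python3 - <<'E'
from meas import *
print(rings())
plan([454,-399,15])
E
```

```text
time_s: 36.57
tcp_pos: [454.0, -396.8, 171.5]
ee_rot: [-2.12, -2.315, -0.001]
contact_force: [0.8, -0.5, 1.0]
finger_gap: 85.5
grasp_force: 0.0
[([453.4, -400.6], np.float64(0.05), np.int32(213))]
[ 454 -399   15] -> [-0.12, -0.02, 6.28]
```

```bash
python3 -m crank '[[1,-0.12,0,1,0,0,0],[1,0,0,1,0,0,0],[1,0,0,1,0,0,0],[1,0,0,1,0,0,0],[1,0,0,0.8,0,0,0],[1,0,0,0.6,0,0,0],[1,0,0,0.4,0,0,0],[1,0,0,0.3,0,0,0],[1,0,0,0.18,0,0,0],[1,0,0,0,0,0,0],[1,0,0,0,0,0,0],[0.5,0,0,0,0,0,0],[0.5,0,0,0,0,0,0],[0.5,0,0,0,0,0,0],[0.5,0,0,0,0,0,0],[0.5,0,0,0,0,0,0],[0.5,0,0,0,0,0,0]]' 40
python3 -m crank '[[0.5,0,0,-0.2,0,0,0],[0.5,0,0,-0.6,0,0,0],[0.5,0,0,-1,0,0,0],[0.5,0,0,-1,0,0,0],[0.5,0,0,-1,0,0,0],[0.5,0,0,-1,0,0,0],[0.5,0,0,-1,0,0,0],[0.5,0,0,-1,0,0,0],[0.5,0,0,0,0,0,0],[0.5,0,0,0,0,0,0]]'
python3 - <<'E'
from h import *
plan([*(C+74*bx),185],[*(C+74*bx),61])
E
```

```text
time_s: 38.03
tcp_pos: [455.2, -401.0, 17.3]
ee_rot: [2.12, 2.315, 0.0]
contact_force: [-1.4, 1.2, 8.0]
finger_gap: 57.8
grasp_force: 40.1
time_s: 38.87
tcp_pos: [455.2, -401.1, 187.7]
ee_rot: [2.12, 2.314, -0.0]
contact_force: [-0.6, 0.7, -0.5]
finger_gap: 58.0
grasp_force: 40.8
[536.1  59.7 185. ] -> [18.08, 4.83, 0.07]
[536.1  59.7  61. ] -> [0.01, -0.01, 4.96]
```

```bash
python3 -m crank '[[0.5,1,0.27,0,0,0,0],[0.5,1,0.27,0,0,0,0],[0.5,1,0.27,0,0,0,0],[0.5,1,0.27,0,0,0,0],[0.5,1,0.27,0,0,0,0],[0.5,1,0.27,0,0,0,0],[0.5,1,0.27,0,0,0,0],[0.5,1,0.27,0,0,0,0],[0.5,1,0.27,0,0,0,0],[0.5,1,0.27,0,0,0,0],[0.5,1,0.27,0,0,0,0],[0.5,1,0.27,0,0,0,0],[0.5,1,0.27,0,0,0,0],[0.5,1,0.27,0,0,0,0],[0.5,1,0.27,0,0,0,0],[0.5,1,0.27,0,0,0,0],[0.5,1,0.27,0,0,0,0],[0.5,1,0.27,0,0,0,0],[0.5,0.08,0,0,0,0,0],[0.5,0,0,0,0,0,0]]'
python3 -m crank '[[0.5,0,0,0.8,0,0,0],[0.5,0,0,0.8,0,0,0],[0.5,0,0,0.8,0,0,0],[0.5,0,0,0.8,0,0,0],[0.5,0,0,0.6,0,0,0],[0.5,0,0,0.5,0,0,0],[0.5,0,0,0.3,0,0,0],[0.5,0,0,0.2,0,0,0],[0.5,0,0,0,0,0,0],[0.5,0,0,0,0,0,0]]'
```

```text
time_s: 40.53
tcp_pos: [535.4, 62.1, 185.1]
ee_rot: [-2.117, -2.32, 0.001]
contact_force: [-0.5, -1.3, -1.1]
finger_gap: 58.1
grasp_force: 40.8
time_s: 41.37
tcp_pos: [536.1, 59.8, 65.9]
ee_rot: [2.122, 2.316, -0.0]
contact_force: [0.0, 0.2, -0.2]
finger_gap: 58.1
grasp_force: 40.8
```

```bash
python3 -m crank '[[0.5,0,0,0.1,0,0,0],[0.5,0,0,0.08,0,0,0],[0.5,0,0,0,0,0,0],[0.5,0,0,0,0,0,0],[1,0,0,0,0,0,0],[1,0,0,0,0,0,0],[1,0,0,0,0,0,0],[1,0,0,0,0,0,0],[1,0,0,-0.5,0,0,0],[1,0,0,-1,0,0,0],[1,0,0,-1,0,0,0],[1,0,0,-1,0,0,0],[1,0,0,-1,0,0,0],[1,0,0,0,0,0,0],[1,0,0,0,0,0,0]]'
python3 - <<'E'
from meas import *
S=snap("side","s11");T=snap("top","t11")
cv2.imwrite("pics/c11.png",cv2.resize(np.hstack([S[200:290,240:360],T[175:265,260:380]]),None,fx=3.3,fy=3.3,interpolation=cv2.INTER_CUBIC)[:,:,::-1])
b=hullmask(mask(S,(11,170,90),(22,255,255)),100,(190,285,150,230)); print("cover",fit({"side":b},244,156,[488,337,1.53],49))
plan([488.1,337.5,175],[488.1,337.5,71.2])
E
```

```text
time_s: 42.62
tcp_pos: [536.7, 60.3, 175.0]
ee_rot: [2.121, 2.315, 0.003]
contact_force: [-1.2, -1.0, -0.2]
finger_gap: 85.3
grasp_force: 0.0
cover (array([486.994, 332.646,   1.528]), np.float64(0.049))
[488.1 337.5 175. ] -> [11.23, -0.92, -0.08]
[488.1 337.5  71.2] -> [0.0, 0.0, 4.15]
```

View pics/c11.png

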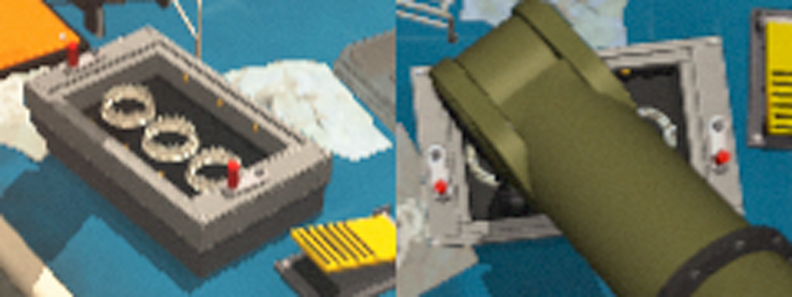

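All three rings lie flat side by side in the box, at (130,105), (172,138) and (212,170) in the side half. Next I'll fetch the cover.

```bash
python3 -m crank '[[0.4,1,-0.08,0,0,0,0],[0.4,1,-0.08,0,0,0,0],[0.4,1,-0.08,0,0,0,0],[0.4,1,-0.08,0,0,0,0],[0.4,1,-0.08,0,0,0,0],[0.4,1,-0.08,0,0,0,0],[0.4,1,-0.08,0,0,0,0],[0.4,1,-0.08,0,0,0,0],[0.4,1,-0.08,0,0,0,0],[0.4,1,-0.08,0,0,0,0],[0.4,1,-0.08,0,0,0,0],[0.4,0.23,0,0,0,0,0.01],[0.4,0,0,0,0,0,0.01],[0.4,0,0,0,0,0,0],[0.4,0,0,0,0,0,0],[0.4,0,0,0,0,0,0]]'
python3 - <<'E'
from h import *
st();plan([488.1,337.5,71.2])
E
```

```text
time_s: 44.05
tcp_pos: [489.4, 337.2, 172.9]
ee_rot: [2.262, 2.18, -0.002]
contact_force: [0.2, -0.5, -0.8]
finger_gap: 33.9
grasp_force: 0.0
{'time_s': 44.05, 'tcp_pos': [489.447, 337.193, 172.939], 'ee_rot': [2.262, 2.18, -0.002], 'contact_force': [0.169, -0.469, -0.826], 'finger_gap': 33.858, 'grasp_force': 0.0}
tool axes cols [[0.036, 0.999, -0.001], [0.999, -0.036, -0.001], [-0.001, -0.001, -1.0]]
[488.1 337.5  71.2] -> [0.02, -0.05, 4.07]
```

```bash
python3 -m crank '[[0.4,0,-0.04,0.7,0,0,0],[0.4,0,0,0.7,0,0,0],[0.4,0,0,0.7,0,0,0],[0.4,0,0,0.7,0,0,0],[0.4,0,0,0.6,0,0,0],[0.4,0,0,0.4,0,0,0],[0.4,0,0,0.2,0,0,0],[0.4,0,0,0,0,0,0],[0.4,0,0,0,0,0,0],[0,0,0,0,0,0,0],[0,0,0,0,0,0,0],[0,0,0,0,0,0,0],[0,0,0,0,0,0,0],[0,0,0,0,0,0,0],[0,0,0,0,0,0,0],[0,0,0,0,0,0,0]]' 80
python3 -m crank '[[0,0,0,-0.2,0,0,0],[0,0,0,-0.4,0,0,0],[0,0,0,-0.7,0,0,0],[0,0,0,-0.7,0,0,0],[0,0,0,-0.7,0,0,0],[0,0,0,-0.7,0,0,0],[0,0,0,-0.7,0,0,0],[0,0,0,-0.3,0,0,0],[0,0,0,0,0,0,-0.01],[0,0,0,0,0,0,-0.01],[0,0,0,0,0,0,0],[0,0,0,0,0,0,0],[0,0,0,0,0,0,0]]'
python3 - <<'E'
from h import *
st();plan([543.2,-13.7,185],[543.2,-13.7,115],[543.2,-13.7,103.3])
E
```

```text
time_s: 45.38
tcp_pos: [488.9, 338.4, 75.0]
ee_rot: [2.263, 2.179, 0.003]
contact_force: [-1.6, -2.0, 6.5]
finger_gap: 12.3
grasp_force: 79.6
time_s: 46.47
tcp_pos: [488.4, 337.8, 183.6]
ee_rot: [-2.124, -2.314, 0.001]
contact_force: [-0.1, -0.5, -1.3]
finger_gap: 12.6
grasp_force: 78.4
{'time_s': 46.467, 'tcp_pos': [488.413, 337.795, 183.585], 'ee_rot': [-2.124, -2.314, 0.001], 'contact_force': [-0.083, -0.514, -1.339], 'finger_gap': 12.587, 'grasp_force': 78.445}
tool axes cols [[-0.086, 0.996, -0.0], [0.996, 0.086, -0.0], [-0.0, -0.001, -1.0]]
[543.2 -13.7 185. ] -> [-14.2, 0.98, -0.06]
[543.2 -13.7 115. ] -> [0.0, 0.0, 2.8]
[543.2 -13.7 103.3] -> [0.0, 0.0, 0.47]
```

```bash
python3 -m crank '[[0,-0.5,0,0,0,0,0],[0,-0.75,0.05,0,0,0,0],[0,-0.75,0.05,0,0,0,0],[0,-0.75,0.05,0,0,0,0],[0,-0.75,0.05,0,0,0,0],[0,-0.75,0.05,0,0,0,0],[0,-0.75,0.05,0,0,0,0],[0,-0.75,0.05,0,0,0,0],[0,-0.75,0.05,0,0,0,0],[0,-0.75,0.05,0,0,0,0],[0,-0.75,0.05,0,0,0,0],[0,-0.75,0.05,0,0,0,0],[0,-0.75,0.05,0,0,0,0],[0,-0.75,0.05,0,0,0,0],[0,-0.75,0.05,0,0,0,0],[0,-0.75,0.05,0,0,0,0],[0,-0.75,0.05,0,0,0,0],[0,-0.75,0.05,0,0,0,0],[0,-0.75,0.05,0,0,0,0],[0,-0.2,0.08,0,0,0,0]]'
python3 -m crank '[[0,0,0,0,0,0,0],[0,0,0,0.5,0,0,0],[0,0,0,0.5,0,0,0],[0,0,0,0.5,0,0,0],[0,0,0,0.5,0,0,0],[0,0,0,0,0,0,0],[0,0,0,0,0,0,0],[0,0,0,0,0,0,0]]'
python3 - <<'E'
from h import *
st();plan([543.2,-13.7,120],[543.2,-13.7,107])
cv2.imwrite("pics/c12.png",cv2.resize(snap("side","s12")[190:290,230:350],None,fx=5,fy=5,interpolation=cv2.INTER_CUBIC)[:,:,::-1])
E
```

```text
time_s: 48.13
tcp_pos: [543.6, -18.2, 183.2]
ee_rot: [2.128, 2.31, -0.004]
contact_force: [0.3, -0.5, -2.2]
finger_gap: 12.3
grasp_force: 78.5
time_s: 48.8
tcp_pos: [544.2, -12.5, 134.5]
ee_rot: [2.121, 2.317, 0.001]
contact_force: [0.5, -0.7, -2.6]
finger_gap: 12.2
grasp_force: 78.3
{'time_s': 48.8, 'tcp_pos': [544.245, -12.538, 134.522], 'ee_rot': [2.121, 2.317, 0.001], 'contact_force': [0.541, -0.735, -2.588], 'finger_gap': 12.239, 'grasp_force': 78.343}
tool axes cols [[-0.089, 0.996, 0.001], [0.996, 0.089, 0.001], [0.0, 0.001, -1.0]]
[543.2 -13.7 120. ] -> [-0.04, -0.05, 0.58]
[543.2 -13.7 107. ] -> [-0.0, -0.0, 0.52]
```

View pics/c12.png

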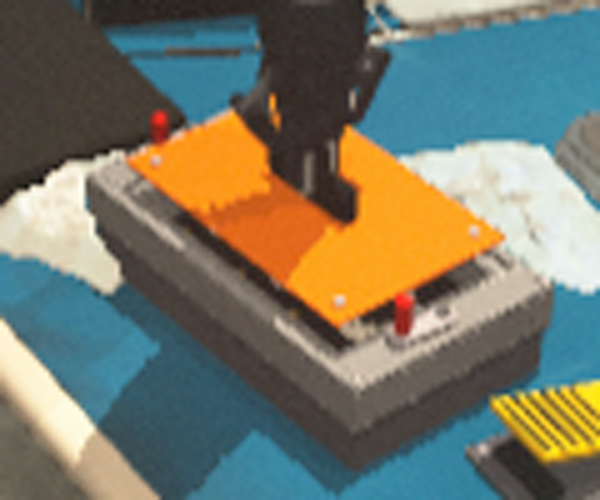

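The cover hovers level and aligned above the frame, with posts clear at (160,125) and (403,315). I'll do a numeric check, then seat it.

```bash
python3 - <<'E'
from meas import *
S=cv2.imread("pics/s12.png")[:,:,::-1].copy()
b=hullmask(mask(S,(8,150,90),(22,255,255)),100,(250,335,205,260))
print(fit({"side":b},244,156,[543,-14,1.66],134.5-31+5))
E
python3 -m crank '[[0,-0.04,-0.04,0.3,0,0,0],[0,0,0,0.28,0,0,0],[0,0,0,0,0,0,0],[0,0,0,0,0,0,0]]'
```

```text
(array([540.652, -19.809,   1.666]), np.float64(0.075))
time_s: 49.18
tcp_pos: [542.7, -14.7, 118.8]
ee_rot: [-2.122, -2.316, 0.001]
contact_force: [-0.2, -0.1, -1.8]
finger_gap: 12.0
grasp_force: 78.4
```

```bash
python3 -m crank '[[0,0.02,0.02,0.1,0,0,0],[0,0,0,0.06,0,0,0],[0,0,0,0,0,0,0],[0,0,0,0,0,0,0]]'; python3 -m crank '[[0,0,0,0.1,0,0,0],[0,0,0,0.04,0,0,0],[0,0,0,0,0,0,0],[0,0,0,0,0,0,0]]'
```

```text
time_s: 49.52
tcp_pos: [543.6, -14.0, 115.3]
ee_rot: [-2.122, -2.317, -0.0]
contact_force: [-0.3, 0.7, -2.2]
finger_gap: 12.5
grasp_force: 78.4
time_s: 49.85
tcp_pos: [543.5, -14.1, 111.7]
ee_rot: [-2.122, -2.317, 0.0]
contact_force: [0.8, 0.3, -1.0]
finger_gap: 12.4
grasp_force: 78.4
```

```bash
python3 -m crank '[[0,0,0,0.06,0,0,0],[0,0,0,0.04,0,0,0],[0,0,0,0,0,0,0],[0,0,0,0,0,0,0]]'; python3 -m crank '[[0,0,0,0.06,0,0,0],[0,0,0,0.02,0,0,0],[0,0,0,0,0,0,0],[0,0,0,0,0,0,0]]'
```

```text
time_s: 50.18
tcp_pos: [543.5, -14.1, 109.2]
ee_rot: [-2.122, -2.317, 0.0]
contact_force: [0.0, 0.0, -2.6]
finger_gap: 12.3
grasp_force: 78.4
time_s: 50.52
tcp_pos: [543.6, -14.0, 107.3]
ee_rot: [-2.122, -2.317, 0.0]
contact_force: [-0.4, -0.1, -1.7]
finger_gap: 12.3
grasp_force: 78.5
```

```bash
python3 -m crank '[[0,0,0,0.05,0,0,0],[0,0,0,0,0,0,0],[0,0,0,0,0,0,0]]'; python3 -m crank '[[0,0,0,0.05,0,0,0],[0,0,0,0,0,0,0],[0,0,0,0,0,0,0]]'
```

```text
time_s: 50.77
tcp_pos: [543.6, -14.0, 106.9]
ee_rot: [2.121, 2.316, -0.0]
contact_force: [-2.4, -0.8, 7.2]
finger_gap: 12.4
grasp_force: 79.9
time_s: 51.02
tcp_pos: [543.7, -14.0, 106.9]
ee_rot: [2.121, 2.315, -0.0]
contact_force: [-7.1, -1.5, 20.9]
finger_gap: 12.4
grasp_force: 81.7
```

```bash
python3 -m crank '[[0,0,0,-0.05,0,0,0],[0.5,0,0,0,0,0,0],[0.5,0,0,0,0,0,0],[0.5,0,0,0,0,0,0],[0.5,0,0,-0.4,0,0,0],[0.5,0,0,-1,0,0,0],[0.5,0,0,-1,0,0,0],[0.5,0,0,-0.5,0,0,0],[0.5,0,0,0,0,0,0],[0.5,0,0,0,0,0,0]]'
python3 - <<'E'
from meas import *
S=snap("side","s13")
b=hullmask(mask(S,(11,170,90),(22,255,255)),100,(245,335,200,275))
print("cover side",fit({"side":b},244,156,[543,-14,1.66],81),"was 543.2 -15.8 1.664")
red=sorted([c for c,a,_ in blobs(mask(S,(0,120,60),(7,255,255))|mask(S,(170,120,60),(180,255,255)),4,(240,340,200,270))],key=lambda c:c[0])
for c in red: print("post",atz("side",c,103.5).round(1))
a=-1.5
plan([*tabpt("l",a),175],[*tabpt("l",a),111],*[[*tabpt("l",q),111] for q in np.linspace(a,0,10)[1:]])
E
```

```text
time_s: 51.85
tcp_pos: [543.9, -14.1, 179.4]
ee_rot: [2.121, 2.315, 0.002]
contact_force: [-0.9, 0.3, -0.6]
finger_gap: 42.5
grasp_force: 0.0
cover side (array([543.556, -18.333,   1.659]), np.float64(0.047)) was 543.2 -15.8 1.664
post [500.9 125.5 103.5]
post [ 523.  -155.   103.5]
[496.4 122.  175. ] -> [5.59, -1.4, 0.14]
[496.4 122.  111. ] -> [0.0, 0.0, 2.56]
[497.8 116.5 111. ] -> [-0.22, 0.04, 0.0]
[500.1 111.3 111. ] -> [-0.21, 0.07, 0.0]
[503.2 106.5 111. ] -> [-0.2, 0.11, 0.0]
[507.  102.4 111. ] -> [-0.18, 0.14, 0.0]
[511.5  98.9 111. ] -> [-0.15, 0.17, 0.0]
[516.5  96.2 111. ] -> [-0.12, 0.19, 0.0]
[521.8  94.4 111. ] -> [-0.09, 0.21, 0.0]
[527.4  93.5 111. ] -> [-0.06, 0.22, 0.0]
[533.1  93.6 111. ] -> [-0.02, 0.23, 0.0]
```

```bash
python3 -m crank '[[0.5,0.93,-0.22,0,0,0,0],[0.5,0.93,-0.22,0,0,0,0],[0.5,0.93,-0.22,0,0,0,0],[0.5,0.93,-0.22,0,0,0,0],[0.5,0.93,-0.22,0,0,0,0],[0.5,0.94,-0.22,0,0,0,0],[0.5,0,0,0,0,0,0],[0.5,0,0,0.6,0,0,0],[0.5,0,0,0.6,0,0,0],[0.5,0,0,0.6,0,0,0],[0.5,0,0,0.5,0,0,0],[0.5,0,0,0.25,0,0,0],[0.5,0,0,0,0,0,0],[0.5,0,0,0,0,0,0]]'
python3 -m crank '[[0,0,0,0,0,0,0],[0,0,0,0,0,0,0],[0,0,0,0,0,0,0],[0,0,0,0,0,0,0],[0,0,0,0,0,0,0],[0,0,0,0,0,0,0]]' 20
```

```text
time_s: 53.07
tcp_pos: [498.2, 122.2, 114.5]
ee_rot: [-2.121, -2.316, 0.001]
contact_force: [0.6, 0.1, 0.7]
finger_gap: 42.8
grasp_force: 0.0
time_s: 53.57
tcp_pos: [498.4, 122.3, 115.4]
ee_rot: [2.122, 2.316, 0.0]
contact_force: [-3.2, -0.6, 5.8]
finger_gap: 12.1
grasp_force: 20.4
```

```bash
python3 -m crank '[[0,-0.22,0.04,0,0,0,0],[0,-0.21,0.07,0,0,0,0],[0,-0.2,0.11,0,0,0,0],[0,-0.18,0.14,0,0,0,0],[0,-0.15,0.17,0,0,0,0],[0,-0.12,0.19,0,0,0,0],[0,-0.09,0.21,0,0,0,0],[0,-0.06,0.22,0,0,0,0],[0,-0.02,0.19,0,0,0,0],[0,0,0,0,0,0,0],[0,0,0,0,0,0,0]]'
python3 -m crank '[[0.5,0,0,0,0,0,0],[0.5,0,0,0,0,0,0],[0.5,0,0,0,0,0,0],[0.5,0,0,-0.5,0,0,0],[0.5,0,0,-1,0,0,0],[0.5,0,0,-1,0,0,0],[0.5,0,0,0,0,0,0],[0.5,0,0,0,0,0,0]]'
python3 - <<'E'
from h import *
a=1.5
plan([523.6,-156.9,177],[523.6,-156.9,112],*[[*tabpt("r",q),112] for q in np.linspace(a,0,10)])
E
```

```text
time_s: 54.48
tcp_pos: [533.8, 90.4, 114.3]
ee_rot: [2.123, 2.313, -0.009]
contact_force: [-3.1, -7.5, 3.4]
finger_gap: 12.1
grasp_force: 21.0
time_s: 55.15
tcp_pos: [535.4, 94.7, 178.6]
ee_rot: [2.12, 2.316, 0.004]
contact_force: [-1.0, -0.6, -0.0]
finger_gap: 42.8
grasp_force: 0.0
[ 523.6 -156.9  177. ] -> [-9.98, -1.36, 0.05]
[ 523.6 -156.9  112. ] -> [-0.0, -0.01, 2.6]
[ 521.6 -156.1  112. ] -> [0.04, -0.08, -0.0]
[ 522.  -150.4  112. ] -> [0.22, 0.03, 0.0]
[ 523.3 -144.9  112. ] -> [0.22, 0.07, 0.0]
[ 525.4 -139.7  112. ] -> [0.2, 0.11, 0.0]
[ 528.5 -134.9  112. ] -> [0.18, 0.14, 0.0]
[ 532.2 -130.7  112. ] -> [0.15, 0.17, 0.0]
[ 536.7 -127.2  112. ] -> [0.13, 0.19, 0.0]
[ 541.6 -124.4  112. ] -> [0.09, 0.21, 0.0]
[ 547.  -122.5  112. ] -> [0.06, 0.22, 0.0]
[ 552.5 -121.6  112. ] -> [0.02, 0.23, 0.0]
```

Now the right tab.

```bash
python3 -m crank '[[0.5,-1,-0.14,0,0,0,0],[0.5,-1,-0.14,0,0,0,0],[0.5,-1,-0.14,0,0,0,0],[0.5,-1,-0.14,0,0,0,0],[0.5,-1,-0.14,0,0,0,0],[0.5,-1,-0.14,0,0,0,0],[0.5,-1,-0.14,0,0,0,0],[0.5,-1,-0.14,0,0,0,0],[0.5,-1,-0.14,0,0,0,0],[0.5,-0.98,-0.12,0,0,0,0],[0.5,0,0,0,0,0,0],[0.5,0,0,0.6,0,0,0],[0.5,0,0,0.6,0,0,0],[0.5,0,0,0.6,0,0,0],[0.5,0,0,0.5,0,0,0],[0.5,0,0,0.3,0,0,0],[0.5,0,0,0,0,0,0],[0.5,0,0,0,0,0,0]]'
python3 -m crank '[[0,0,0,0,0,0,0],[0,0,0,0,0,0,0],[0,0,0,0,0,0,0],[0,0,0,0,0,0,0],[0,0,0,0,0,0,0],[0,0,0,0,0,0,0]]' 20
```

```text
time_s: 56.65
tcp_pos: [521.9, -157.0, 111.9]
ee_rot: [-2.12, -2.317, 0.0]
contact_force: [-0.2, 0.1, 0.6]
finger_gap: 42.6
grasp_force: 0.0
time_s: 57.15
tcp_pos: [523.6, -157.4, 113.1]
ee_rot: [2.12, 2.315, 0.004]
contact_force: [5.8, 0.7, 0.1]
finger_gap: 12.4
grasp_force: 21.7
```

```bash
python3 -m crank '[[0,0.22,0.03,0,0,0,0],[0,0.22,0.07,0,0,0,0],[0,0.2,0.11,0,0,0,0],[0,0.18,0.14,0,0,0,0],[0,0.15,0.17,0,0,0,0],[0,0.13,0.19,0,0,0,0],[0,0.09,0.21,0,0,0,0],[0,0.06,0.22,0,0,0,0],[0,0.02,0.17,0,0,0,0],[0,0,0,0,0,0,0],[0,0,0,0,0,0,0]]'
python3 -m crank '[[0.5,0,0,0,0,0,0],[0.5,0,0,0,0,0,0],[0.5,0,0,0,0,0,0],[0.5,0,0,-0.5,0,0,0],[0.5,0,0,-1,0,0,0],[0.5,0,0,-1,0,0,0],[0.5,-1,0,0,0,0,0],[0.5,-1,0,0,0,0,0],[0.5,-1,0,0,0,0,0],[0.5,-1,0,0,0,0,0],[0.5,-1,0,0,0,0,0],[0.5,-1,0,0,0,0,0],[0.5,-1,0,0,0,0,0],[0.5,-1,0,0,0,0,0],[0.5,0,0,0,0,0,0],[0.5,0,0,0,0,0,0],[0.5,0,0,0,0,0,0]]'
python3 - <<'E'
from meas import *
S=snap("side","s14");T=snap("top","t14");st()
rd=lambda im,roi:sorted([c for c,a,_ in blobs(mask(im,(0,120,60),(7,255,255))|mask(im,(170,120,60),(180,255,255)),4,roi)],key=lambda c:c[0])
for a,b in zip(rd(T,(260,370,190,250)),rd(S,(240,340,200,270))): print("post",tri(("top",a),("side",b)).round(1),"ang from top")
ot=hullmask(mask(T,(11,170,90),(22,255,255)),300,(255,365,180,255))
print("cover top",fit({"top":ot},244,156,[543,-13,1.66],81),"was 542.57 -13.15 1.660")
cv2.imwrite("pics/c14.png",cv2.resize(np.hstack([T[180:260,255:370],S[200:280,240:345]]),None,fx=3.6,fy=3.6,interpolation=cv2.INTER_CUBIC)[:,:,::-1])
E
```

```text
time_s: 58.07
tcp_pos: [550.0, -119.9, 112.5]
ee_rot: [-2.116, -2.316, 0.0]
contact_force: [-5.0, 8.0, 3.9]
finger_gap: 11.9
grasp_force: 22.7
time_s: 59.48
tcp_pos: [569.4, -321.8, 175.4]
ee_rot: [-2.122, -2.316, -0.001]
contact_force: [-0.1, 0.2, 0.1]
finger_gap: 42.5
grasp_force: 0.0
{'time_s': 59.583, 'tcp_pos': [569.609, -320.95, 175.426], 'ee_rot': [2.12, 2.318, 0.001], 'contact_force': [-0.274, -0.32, 0.337], 'finger_gap': 42.964, 'grasp_force': 0.0}
tool axes cols [[-0.089, 0.996, 0.0], [0.996, 0.089, 0.0], [0.0, 0.0, -1.0]]
post [533.4  93.4 104.8] ang from top
post [ 550.  -122.3  102.5] ang from top
cover top (array([542.753, -15.589,   1.655]), np.float64(0.021)) was 542.57 -13.15 1.660
```

View pics/c14.png

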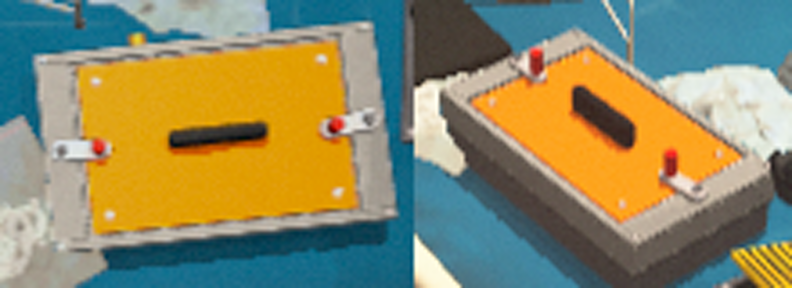

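The cover is seated in its frame and both tabs are over it. The left tab is straight, with its pivot at (62,150) and post at (98,147). The right one, pivot (369,119) and post (335,127), looks a few degrees off. I'll check that numerically.

```bash
python3 - <<'E'
from h import *
print("boxc",atz("top",(315.35,217.57),82).round(1),"pl",atz("top",(272.2,221.7),89.5).round(1),"pr",atz("top",(357.5,213.05),89.5).round(1))
print("top posts", [ (n,tabpt(n,0).round(1)) for n in "lr"])
plan([548,-121.9,175],[548,-121.9,112],[551.8,-121.9,112])
E
```

```text
boxc [542.7 -17.5  82. ] pl [530.4 125.7  89.5] pr [ 554.7 -156.2   89.5]
top posts [('l', array([533.1,  93.6])), ('r', array([ 552.5, -121.6]))]
[ 548.  -121.9  175. ] -> [8.01, -0.15, 0.02]
[ 548.  -121.9  112. ] -> [-0.0, -0.0, 2.52]
[ 551.8 -121.9  112. ] -> [-0.01, 0.15, 0.0]
```

```bash
python3 -m crank '[[0.5,1,0,0,0,0,0],[0.5,1,0,0,0,0,0],[0.5,1,0,0,0,0,0],[0.5,1,0,0,0,0,0],[0.5,1,0,0,0,0,0],[0.5,1,0,0,0,0,0],[0.5,1,0,0,0,0,0],[0.5,1,0,0,0,0,0],[0.5,0,0.01,0,0,0,0],[0.5,0,0,0,0,0,0],[0.5,0,0,0.7,0,0,0],[0.5,0,0,0.7,0,0,0],[0.5,0,0,0.6,0,0,0],[0.5,0,0,0.5,0,0,0],[0.5,0,0,0,0,0,0],[0.5,0,0,0,0,0,0]]'
python3 - <<'E'
from h import *
plan([552.3,-122,112])
E
```

```text
time_s: 60.92
tcp_pos: [551.9, -123.3, 112.0]
ee_rot: [-2.122, -2.316, 0.001]
contact_force: [-0.5, -0.2, 0.8]
finger_gap: 42.9
grasp_force: 0.0
[ 552.3 -122.   112. ] -> [0.05, 0.02, -0.0]
```

```bash
python3 -m crank '[[0,0.03,0,0,0,0,0],[0,0,0,0,0,0,0],[0,0,0,0,0,0,0],[0,0,0,0,0,0,0],[0,0,0,0,0,0,0],[0,0,0,0,0,0,0],[0.5,0,0,0,0,0,0],[0.5,0,0,0,0,0,0],[0.5,0,0,0,0,0,0],[0.5,0,0,-0.5,0,0,0],[0.5,0,0,-1,0,0,0],[0.5,0,0,-1,0,0,0],[0,-1,0,0,0,0,0],[0,-1,0,0,0,0,0],[0,-1,0,0,0,0,0],[0,-1,0,0,0,0,0],[0,-1,0,0,0,0,0],[0,0,0,0,0,0,0],[0,0,0,0,0,0,0]]'
python3 - <<'E'
from meas import *
st()
S=snap("side","s15");T=snap("top","t15")
rd=lambda im,roi:sorted([c for c,a,_ in blobs(mask(im,(0,120,60),(7,255,255))|mask(im,(170,120,60),(180,255,255)),4,roi)],key=lambda c:c[0])
print(rd(T,(260,370,190,250)),rd(S,(240,340,200,270)))
for a,b in zip(rd(T,(260,370,190,250)),rd(S,(240,340,200,270))): print("post",tri(("top",a),("side",b)).round(1))
# treadle corners from earlier frames (arm away)
for uv,z in(((382.7,215),58.7),((381.8,182.5),27)): print("top",atz("top",uv,z).round(1))
for uv,z in(((333.5,276),58.7),((361,270.5),27)): print("side",atz("side",uv,z).round(1))
E
```

```text
time_s: 62.5
tcp_pos: [562.7, -248.6, 175.1]
ee_rot: [-2.126, -2.313, 0.0]
contact_force: [0.8, 1.5, 0.1]
finger_gap: -0.5
grasp_force: 0.0
{'time_s': 62.5, 'tcp_pos': [562.673, -248.636, 175.082], 'ee_rot': [-2.126, -2.313, 0.0], 'contact_force': [0.818, 1.536, 0.118], 'finger_gap': -0.458, 'grasp_force': 0.0}
tool axes cols [[-0.084, 0.996, -0.0], [0.996, 0.084, 0.0], [0.0, -0.0, -1.0]]
[array([281.90909091, 220.36363636]), array([347.5, 213.5])] [array([273.55555556, 216.40740741]), array([311.29166667, 244.66666667])]
post [533.4  93.4 104.8]
post [ 552.6 -121.3  102.6]
top [ 550.4 -246.5   58.7]
top [ 667.8 -256.6   27. ]
side [ 549.7 -253.    58.7]
side [ 669.9 -257.    27. ]
```

Both tabs now measure straight. Next I'll press the treadle near (571,-251).

```bash
python3 -m crank '[[0,-0.09,0.34,0,0,0,0],[0,0,0,0.8,0,0,0],[0,0,0,0.8,0,0,0],[0,0,0,0.8,0,0,0],[0,0,0,0.8,0,0,0],[0,0,0,0.4,0,0,0],[0,0,0,0.4,0,0,0],[0,0,0,0,0,0,0],[0,0,0,0,0,0,0]]'; python3 -m crank '[[0,0,0,0.2,0,0,0],[0,0,0,0.2,0,0,0],[0,0,0,0.2,0,0,0],[0,0,0,0.2,0,0,0],[0,0,0,0,0,0,0],[0,0,0,0,0,0,0]]'
```

```text
time_s: 63.35
tcp_pos: [572.2, -247.8, 75.1]
ee_rot: [2.121, 2.317, 0.001]
contact_force: [-0.2, 0.1, -0.9]
finger_gap: 0.5
grasp_force: 0.0
time_s: 63.85
tcp_pos: [571.3, -248.3, 55.6]
ee_rot: [2.122, 2.316, -0.001]
contact_force: [-3.7, 0.7, 9.0]
finger_gap: -0.1
grasp_force: 4.3
```

```bash
python3 -m crank '[[0,0,0,0.2,0,0,0],[0,0,0,0.15,0,0,0],[0,0,0,0.1,0,0,0],[0,0,0,0,0,0,0],[0,0,0,0,0,0,0]]'; python3 -m crank '[[0,0,0,0.08,0,0,0],[0,0,0,0,0,0,0],[0,0,0,0,0,0,0]]'
```

```text
time_s: 64.27
tcp_pos: [571.0, -248.4, 44.7]
ee_rot: [2.122, 2.316, -0.002]
contact_force: [-6.2, 0.9, 12.5]
finger_gap: -0.0
grasp_force: 6.3
time_s: 64.52
tcp_pos: [571.0, -248.4, 43.1]
ee_rot: [2.122, 2.316, -0.002]
contact_force: [-5.9, 1.7, 13.5]
finger_gap: -0.1
grasp_force: 6.9
```

```bash
python3 -m crank '[[0,0,0,0.06,0,0,0],[0,0,0,0,0,0,0],[0,0,0,0,0,0,0]]'; python3 -m crank '[[0,0,0,0.05,0,0,0],[0,0,0,0,0,0,0],[0,0,0,0,0,0,0]]'
```

```text
time_s: 64.77
tcp_pos: [571.1, -248.4, 42.7]
ee_rot: [2.122, 2.316, -0.003]
contact_force: [-9.7, 2.1, 22.8]
finger_gap: 0.2
grasp_force: 12.0
time_s: 65.02
tcp_pos: [571.1, -248.4, 42.5]
ee_rot: [2.121, 2.315, -0.004]
contact_force: [-11.8, 2.9, 31.8]
finger_gap: 0.1
grasp_force: 16.1
```

It's on its stop: the height no longer changes while the force rises past 14 N. I'll let it spring back and check.

```bash
python3 -m crank '[[0,0,0,-0.2,0,0,0],[0,0,0,-0.4,0,0,0],[0,0,0,-0.8,0,0,0],[0,0,0,-1,0,0,0],[0,0,0,-1,0,0,0],[0,0,0,-1,0,0,0],[0,0,0,-1,0,0,0],[0,-1,0,0,0,0,0],[0,-1,0,0,0,0,0],[0,-1,0,0,0,0,0],[0,-1,0,0,0,0,0],[0,-1,0,0,0,0,0],[0,0,0,0,0,0,0],[0,0,0,0,0,0,0],[0,0,0,0,0,0,0]]'
python3 - <<'E'
from meas import *
S=snap("side","s16");T=snap("top","t16");st()
rd=lambda im,roi:sorted([c for c,a,_ in blobs(mask(im,(0,120,60),(7,255,255))|mask(im,(170,120,60),(180,255,255)),4,roi)],key=lambda c:c[0])
for a,b in zip(rd(T,(260,370,190,250)),rd(S,(240,340,200,270))): print("post",tri(("top",a),("side",b)).round(1))
b=hullmask(mask(S,(22,120,90),(35,255,255)),60,(320,380,255,290))
print("treadle corners",cv2.approxPolyDP(cv2.findContours(b,0,2)[0][0],3,True)[:,0].tolist())
cv2.imwrite("pics/c16.png",cv2.resize(S[180:360,180:420],None,fx=3,fy=3,interpolation=cv2.INTER_CUBIC)[:,:,::-1])
E
```

```text
time_s: 66.27
tcp_pos: [582.7, -372.1, 173.7]
ee_rot: [-2.122, -2.317, -0.001]
contact_force: [-0.5, 0.7, 0.5]
finger_gap: -0.1
grasp_force: 0.0
{'time_s': 66.367, 'tcp_pos': [582.99, -371.298, 174.102], 'ee_rot': [-2.12, -2.319, -0.001], 'contact_force': [0.171, -0.644, -1.339], 'finger_gap': 0.187, 'grasp_force': 0.0}
tool axes cols [[-0.089, 0.996, 0.0], [0.996, 0.089, 0.0], [0.0, 0.0, -1.0]]
post [533.7  93.2 104.8]
post [ 552.6 -121.3  102.5]
treadle corners [[366, 276], [356, 265], [328, 270], [339, 281]]
```

View pics/c16.png

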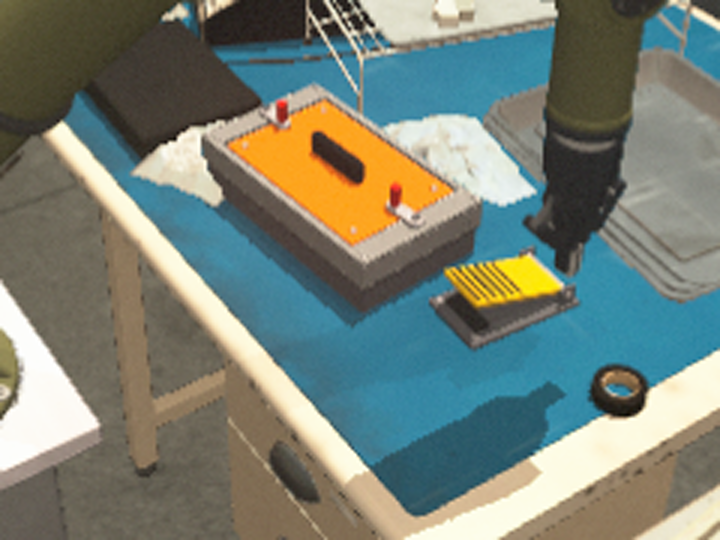

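The box is shut with both tabs straight, posts at (282,112) and (396,195). The treadle is back up, no loose rings remain, and the arm is clear of everything.

```bash
python3 -c "
from cell import robot
print(robot.hand_in())"
```

```text
the job is handed in; nothing more can be done
None
```

Job done and handed in at about 66 s of the 208 s limit: three rings in the box, cover seated, both tabs straight over it, and the treadle pressed to its stop and sprung back; no verdict came back.

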